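# Swing out the folding hook and hang up the board carrier

### The arm

A 7-joint arm with a two-finger parallel gripper is mounted at the origin on the work surface. World frame = base frame: x ahead of the robot, y to its left, z up, the work surface at z = 0. Lengths are in m, angles in rad, forces in N, time in s.
With the tool pointing down it reaches from about 0.35 to 0.9 m from the base axis. Payload 8.1 kg.
Tool frame: the origin (TCP) lies midway between the tips of the shut fingers; the grasp point (between the pads) lies 19 mm behind it; x points along the fingers, z is the direction in which the jaws open and shut, and the axes are right-handed (so a half turn about x gives the same grasp; the last joint's range is limited). The gripper opens to 92 mm and grips with 3 to 60 N. Pads are 19 mm wide; open, the fingers measure 130 mm over their backs; the gripper's body (75 mm by 190 mm) begins 47 mm behind the grasp point.
Start: joints at [-1.347, 0.434, 0.025, 1.573, -0.012, 1.134, -0.075], TCP at [0.201, 0.592, 0.203] pointing down, gripper open.
Joint ranges: [-2.62, 2.62], [-0.44, 2.09], [-1.27, 1.32], [0.08, 2.57], [-1.32, 4.46], [0.12, 2], [-2.74, 2.74]. Speed limits (rad/s): [2.22, 2.22, 3.01, 3.01, 3.14, 3.14, 3.14].

### API

Orientations are given as a rotation vector (axis times angle).
In Python, from cell import arm gives the robot as it stands. The module is installed in compiled form; this text tells all that it offers.
- The arm moves only by the tool move_arm, never from a script. Its argument "steps" is text: rows parted by semicolons, each of 5 numbers parted by spaces: the shift along the tool's x, y, z in m, then the turn about the tool's x in rad, then the closure in counts, from 0 (fully open) to 255 (shut). A call has 1 to 10 rows; each row is the pose to reach, as a shift and turn from the pose commanded when the call began, along the tool's axes at that moment; what a row does not reach only later rows make up. A row lasts 1/12 s, in which the tool goes at most 41.7 mm and 7.16 degrees, less where a joint would pass 70% of its speed; a pose out of reach is approached as far as the arm can. A call with a gripper value outside its range is refused whole. The fingers move at their own pace and stop on an object; "squeeze" is the grip in N (left out, the last holds). Time passes only in rows, so rows that repeat a pose let the fingers close. It gives the time, the measured TCP pose, the force and the opening at its end, in the units of the state.
- arm.observe(): the state, without advancing time (a new reading comes with each control period).
- arm.get_image(name): name is "side" or "top" or "wrist"; returns a dict with "img" (420x560x3 uint8, blue, green, red), "z_map" (420x560 float32, m along the optical axis (not along the pixel's ray), 0 where there is no reading), "vfov" (degrees; the focal length in pixels is half the picture's height over the tangent of half this angle, whatever the lens; pixels are square), "cx", "cy" (the principal point, pixels), "extrinsics" (4x4, takes a point from camera to world coordinates). Camera axes: x right, y up, looking along -z (the intrinsics and any distortion apply to the point x, -y, -z); pixel columns grow to the right and rows downward; lengths in m; the calibration is good to about 2 mm. A picture is of the moment at which its call begins.
- arm.sign_off(): hands the job in, once; it reports no verdict.
The state is a dict: "clock": time; "joints": joint angles; "dq": joint speeds; "joint_efforts": joint torques, N m; "position": TCP position; "ee_rot": TCP orientation; "force": force on the tool from outside, world axes, zero at the start; "ft_torque": the same for the moment, N m; "width": opening from 0.0 (shut) to 1.0 (fully open).
Only numpy, scipy, OpenCV 4.12 (cv2) and the standard library are available. Lean on these libraries where they do the work, as an engineer would, in place of code of your own. Each camera call takes 0.05 s, during which the arm holds its last target.

### The job

Unfold the flat steel hook from the upright panel all the way to its stop without straining its bracket, then take the aluminium board carrier with the tall tab and eye out of the rack and lower it gently onto the hook by its eye, the hook's arm taking its weight before you let go. Slide it along the arm until it is fully home against the sprung round collar at the hinge end, and leave it hanging there upright and still; leave the other board, the jar and the screwdriver alone.

Things in the scene. Friction and masses are not known exactly. Their poses are not given: they have to be found in the camera images.
- mount (a point): Nominal hinge axis of the folding hook, at its arm's centre line: 12 mm before the front face of a fixed grey panel (260 mm wide, 12 thick, top 200 mm above bench), mid-width, 196 mm above the bench. -x: straight out of the panel's front; y along it; z up. The real hinge sits up to 8 mm higher or lower and 2 mm along y, the stop up to 0.08 rad off square: unmeasured, to be felt or seen.
- tip_out (a point): Nominal place, when unfolded, of the hook's tip at arm centre height (does not follow the hook; axes as mount). The hook: round steel arm, diameter 10 mm, 95 mm from hinge axis to an upturned round pin, diameter 10, its top 34 mm above the arm's centre line. A sprung collar, diameter 22, lies 22 to 26 mm from the axis, and gives 6 mm at 2 N/mm. Folded, the pin stands above the panel's top edge.
- hook (a joint): Angle of the hook's arm in rad: 0 folded flat (arm along +y of mount), growing as it swings out, anticlockwise from above, to the stop at 1.571 (arm along -x of mount, within 0.08 rad). Starts between 0 and 0.3. The hinge is stiff (0.12 N m, 1.3 N at the tip) and stays where left; a sideways push folds it again.
- bracket (a joint): Twist in rad of the springy bracket that carries the hook, about the same vertical axis: 0 at rest, 0.05 rad per N m (0.047 rad for 10 N pushed sideways at the tip against the stop). Beyond 0.07 either way it is strained.
- carrier_tab (a point): Grip point of the board carrier: upright aluminium plate 8 mm thick, about 0.28 kg, 216 mm tall, green boards on its faces, standing in either rack slot. x through the thickness, y across, z up. The point is in the middle of its tab (26 mm wide, 8 thick, top end 20 mm above this point, free down to 24 mm below it), 196 mm above the underside.
- carrier_eye (a point): Peak of the roof of the carrier's eye, 35 mm below carrier_tab; axes the same. The eye is a window through the thickness, 34 mm wide, 66 mm high in the middle; its roof is an inverted V falling 25 degrees to each side (8 mm lower at the sides). The body below it is 82 to 84 mm wide and 95 mm tall. Hanging right, the V sits centred on the arm.
- rack: Black plastic board rack, fixed: 130 (x) by 110 (y) mm, floor 8 mm thick; origin under its centre. Two slots along y at x = -35 and +35 mm, 11 mm wide, slot walls 53 mm and side walls 58 mm above the bench; lift a board straight up.
- board_centre (a point): Centre of the other board in the rack, a bystander: a plain plate 8 x 82 x 90 mm with no tab or eye, its top 98 mm above the bench: lift the carrier clear of it.
- jar_centre (a point): Centre of a small amber jar, 48 mm across, 70 mm tall, a bystander on the bench.
- driver: Screwdriver with black handle, 170 mm long, lying on the bench, a bystander.
There are look-alikes about, which are no part of the job. Of the things that look like the part that bears carrier_tab, the smallest one is meant.

How it is judged:
By the outcome, as a careful person would: the job done as asked, in the order asked, and still so for the second after the job is handed in, with the robot touching nothing.
It also fails if it takes over 72 s, if anything falls off the work surface, if the arm or the gripper's body presses on something with over 40 N, if the wrist force passes 120 N, or if a joint passes its speed limit or range.

## Working session

There is one attempt and no reset: what is moved stays moved. The work goes in short steps, Python scripts to look and compute and a tool call to move; the robot and the scene stay as the last step left them, time stands still between calls to the robot, and variables do not carry over. Pictures are saved under pics/ and viewed, and the job is handed in when it is done.

Besides the shell and the picture viewer there is one more tool, called by a JSON object that holds its "name" and its "arguments", one argument or row to a line. move_arm: Moves the arm, as the interface text tells. Its arguments: {"type":"object","properties":{"steps":{"type":"string"},"squeeze":{"type":"number"}},"required":["steps"]}

```bash
mkdir -p pics; cat > h.py <<'E'
import numpy as np, cv2
from scipy.spatial.transform import Rotation as R
from cell import arm
def grab(n,save):
    d=arm.get_image(n); cv2.imwrite('pics/'+save+'.png',d['img']); np.savez('pics/'+save+'.npz',**{k:np.array(v) for k,v in d.items()})
    return d
def f(d): return 210/np.tan(np.radians(float(d['vfov']))/2)
def pts(d):
    z=d['z_map']; v,u=np.mgrid[:420,:560]; F=f(d)
    P=np.stack([(u-d['cx'])*z/F,-(v-d['cy'])*z/F,-z],-1)
    E=d['extrinsics']; return P@E[:3,:3].T+E[:3,3]
def ray(d,u,v):
    E=d['extrinsics']; r=E[:3,:3]@np.array([(u-d['cx'])/f(d),-(v-d['cy'])/f(d),-1]); return E[:3,3],r
def onz(d,u,v,z):
    o,r=ray(d,u,v); return o+r*(z-o[2])/r[2]
def proj(d,p):
    E=d['extrinsics']; c=E[:3,:3].T@(np.array(p)-E[:3,3]); return d['cx']+f(d)*c[0]/-c[2], d['cy']-f(d)*c[1]/-c[2]
def load(s): return dict(np.load('pics/'+s+'.npz'))
E
python3 - <<'E'
from h import *
for n in ['side','top','wrist']:
    d=grab(n,n+'0'); print(n,d['vfov'],d['cx'],d['cy'],d['extrinsics'].round(3).tolist(), d.keys(), (d['z_map']>0).mean())
s=arm.observe(); print(s)
E
```

```text
side 55.046267107666495 278.30014770173955 206.165464214158 [[0.692, 0.506, -0.514, 0.064], [-0.722, 0.475, -0.504, -0.584], [-0.011, 0.72, 0.694, 0.839], [0.0, 0.0, 0.0, 1.0]] dict_keys(['img', 'z_map', 'vfov', 'cx', 'cy', 'extrinsics']) 0.9962244897959184
top 56.52234517662128 271.9418602144163 211.92586770613698 [[0.002, 0.982, -0.191, 0.423], [-1.0, 0.0, -0.008, -0.051], [-0.008, 0.191, 0.982, 0.983], [0.0, 0.0, 0.0, 1.0]] dict_keys(['img', 'z_map', 'vfov', 'cx', 'cy', 'extrinsics']) 0.9959353741496598
wrist 71.12390891026688 280.5233699959673 210.2026147578795 [[0.32, -0.91, -0.263, 0.13], [0.947, 0.308, 0.09, 0.616], [-0.001, -0.278, 0.961, 0.384], [0.0, 0.0, 0.0, 1.0]] dict_keys(['img', 'z_map', 'vfov', 'cx', 'cy', 'extrinsics']) 0.995875850340136
{'clock': 0.15, 'joints': array([-1.34659522,  0.4350587 ,  0.02496645,  1.57385758, -0.01162332,
        1.13398493, -0.07510076]), 'dq': array([ 0.00012205, -0.00259229,  0.00128787, -0.00182037, -0.00172368,
        0.00111275,  0.00111599]), 'joint_efforts': array([ 1.96663765e-03, -6.68263364e+01,  9.86047536e-01, -3.14689314e+01,
       -6.04130421e-02,  3.93617456e-02,  6.25246389e-05]), 'position': array([0.20054028, 0.59153387, 0.2024396 ]), 'ee_rot': array([-0.96586418,  1.34720911,  0.96463259]), 'force': array([-0.47103246,  0.15083314, -1.11500416]), 'ft_torque': array([-0.03856869, -0.0101988 ,  0.03446927]), 'width': 0.9967882264584704}
```

View pics/side0.png

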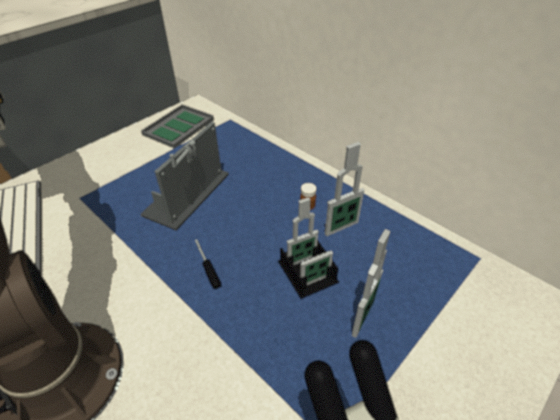

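View pics/top0.png

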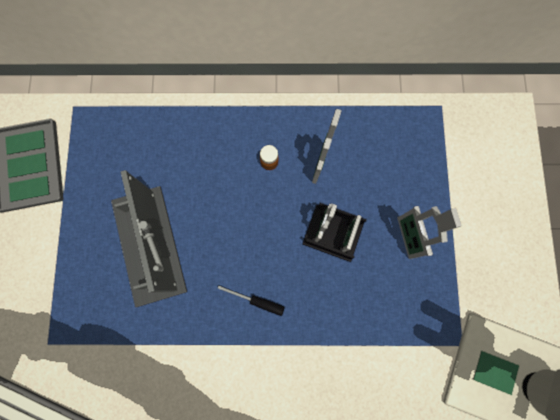

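View pics/wrist0.png

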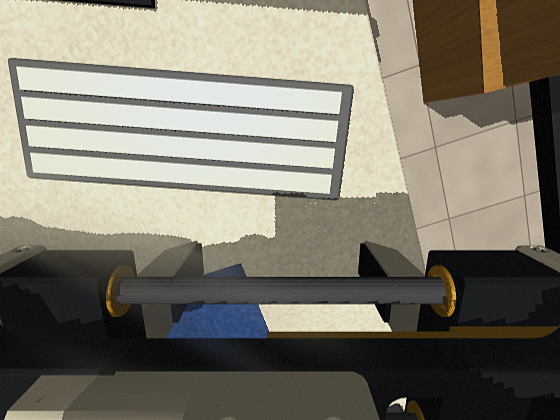

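```bash
python3 - <<'E'
from h import *
d=load('top0'); P=pts(d); e=load('side0'); Q=pts(e)
cv2.imwrite('pics/c1.png',cv2.resize(d['img'][160:310,95:295],(800,600),interpolation=cv2.INTER_CUBIC))
cv2.imwrite('pics/c2.png',cv2.resize(e['img'][100:240,130:320],(800,590),interpolation=cv2.INTER_CUBIC))
cv2.imwrite('pics/c3.png',cv2.resize(d['img'][90:270,270:480],(700,600),interpolation=cv2.INTER_CUBIC))
cv2.imwrite('pics/c4.png',cv2.resize(e['img'][130:350,260:420],(436,600),interpolation=cv2.INTER_CUBIC))
# height image
hh=np.clip(P[...,2]/0.3*255,0,255).astype(np.uint8); cv2.imwrite('pics/hh.png',cv2.applyColorMap(hh,cv2.COLORMAP_JET))
for u,v in [(200,150),(144,229),(155,262),(268,152),(325,215),(352,235),(450,220),(335,115),(440,320),(540,390),(500,370)]:
    print(u,v,P[v,u].round(3))
print([ (u,v,Q[v,u].round(3)) for u,v in [(320,390),(370,370),(352,155),(383,245),(305,208)]])
E
```

```text
200 150 [0.781 0.147 0.   ]
144 229 [0.539 0.211 0.21 ]
155 262 [0.473 0.187 0.204]
268 152 [ 0.752 -0.034  0.066]
325 215 [ 0.588 -0.166  0.101]
352 235 [ 0.542 -0.227  0.095]
450 220 [ 0.547 -0.373  0.272]
335 115 [ 0.747 -0.165  0.287]
440 320 [ 0.348 -0.45   0.003]
540 390 [ 0.246 -0.522  0.238]
500 370 [ 0.238 -0.572  0.021]
[(320, 390, array([ 0.222, -0.489,  0.383])), (370, 370, array([ 0.279, -0.516,  0.382])), (352, 155, array([ 0.738, -0.171,  0.261])), (383, 245, array([ 0.536, -0.386,  0.278])), (305, 208, array([ 0.574, -0.169,  0.201]))]
```

View pics/c1.png

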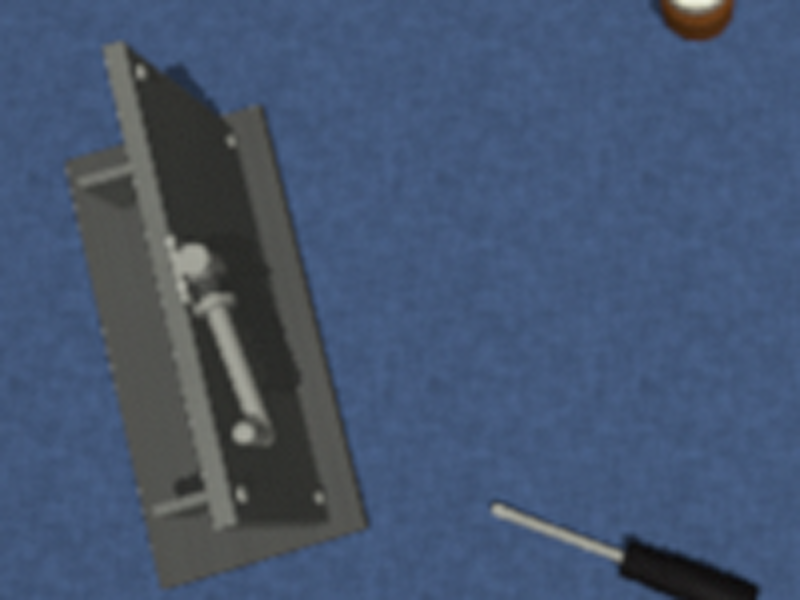

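View pics/c2.png

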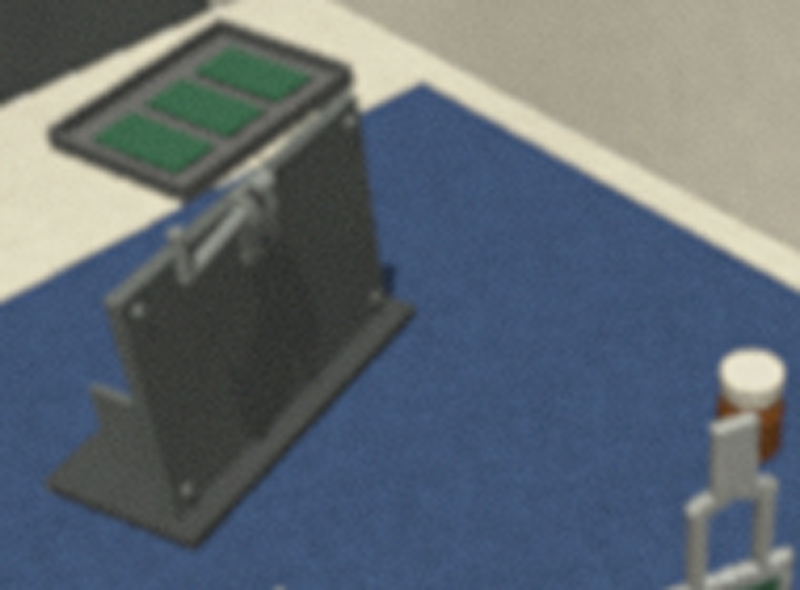

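View pics/c3.png

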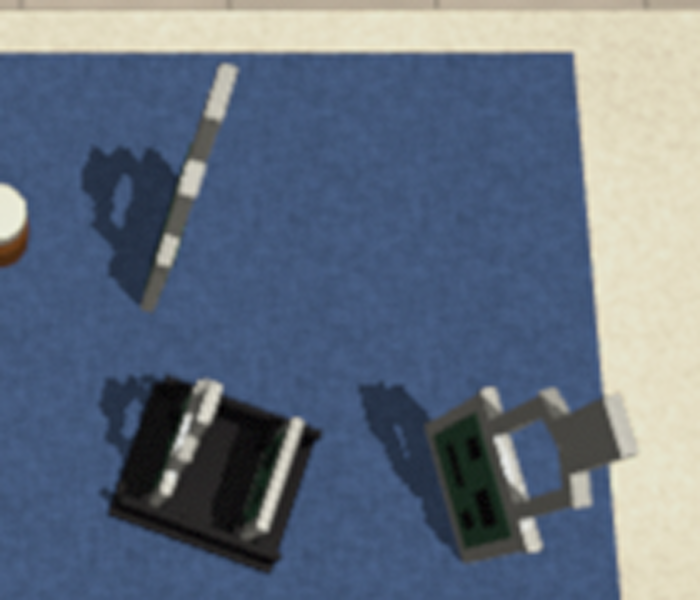

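View pics/c4.png

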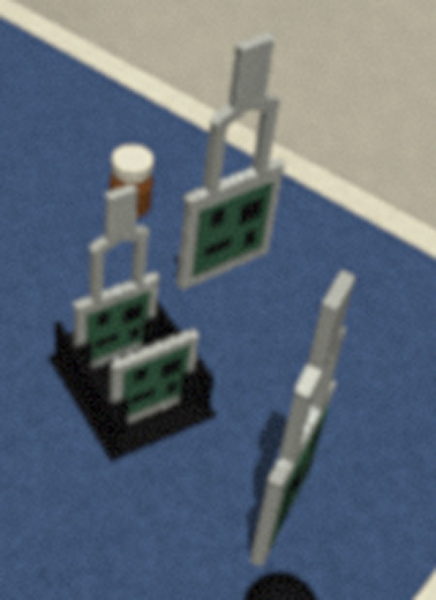

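View pics/hh.png

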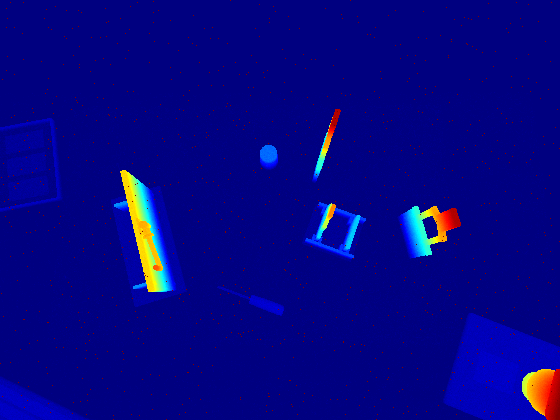

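```bash
python3 - <<'E'
from h import *
d=load('top0'); P=pts(d); e=load('side0'); Q=pts(e)
s=arm.observe(); print(R.from_rotvec(s['ee_rot']).as_matrix().round(3))
# panel top edge points: height 0.19-0.204 in panel region
for name,A in (('top',P),('side',Q)):
    reg=(A[...,0]>.35)&(A[...,0]<.72)&(A[...,1]>.1)&(A[...,1]<.33)
    m=reg&(A[...,2]>.195)&(A[...,2]<.206); X=A[m]; 
    c=X.mean(0); ev=np.linalg.svd(X[:,:2]-c[:2],full_matrices=False)[2]
    t=(X[:,:2]-c[:2])@ev[0]; n=(X[:,:2]-c[:2])@ev[1]
    print(name,'paneltop',len(X),c.round(4),ev.round(3).tolist(),t.min().round(4),t.max().round(4),np.percentile(n,[2,25,50,75,98]).round(4), np.median(X[:,2]).round(4))
    # front face
    m=reg&(A[...,2]>.05)&(A[...,2]<.16); X=A[m]
    from numpy.linalg import svd
    c=X.mean(0); V=svd(X-c,full_matrices=False)[2]; print('  face',len(X),c.round(4),V[2].round(4),((X-c)@V[2]).std().round(4))
    m=reg&(A[...,2]>.208); X=A[m]
    print('  above',len(X),X[:,2].max().round(4)); 
    ii=np.argwhere(m); 
    for zl in (.208,.213,.218,.223,.228,.233):
        k=(X[:,2]>zl)&(X[:,2]<zl+.005); print('   ',zl,k.sum(),X[k].mean(0).round(4) if k.any() else '', X[k].min(0).round(3) if k.any() else '',X[k].max(0).round(3) if k.any() else '')
    # carrier tab
    reg=(A[...,0]>.52)&(A[...,0]<.65)&(A[...,1]>-.25)&(A[...,1]<-.1)
    m=reg&(A[...,2]>.15)&(A[...,2]<.26); X=A[m]; print('  carrier',len(X),X.mean(0).round(4),X.min(0).round(4),X.max(0).round(4))
    for i in range(0): pass
E
```

```text
[[-0.    -0.947  0.321]
 [-0.001  0.321  0.947]
 [-1.    -0.    -0.001]]
top paneltop 864 [0.5346 0.2256 0.1994] [[-0.951, -0.309], [-0.309, 0.951]] -0.1384 0.1213 [-0.0261 -0.0015  0.0019  0.0055  0.01  ] 0.1991
  face 1293 [0.5433 0.2324 0.0995] [ 0.2914 -0.9247 -0.2451] 0.0182
  above 163 0.2396
    0.208 111 [0.527  0.2048 0.2103] [0.457 0.172 0.208] [0.555 0.227 0.213]
    0.213 18 [0.5208 0.201  0.2145] [0.457 0.172 0.213] [0.554 0.218 0.218]
    0.218 2 [0.4579 0.1742 0.2207] [0.457 0.173 0.22 ] [0.459 0.175 0.222]
    0.223 5 [0.4621 0.1737 0.2252] [0.457 0.172 0.223] [0.466 0.176 0.226]
    0.228 4 [0.4603 0.1732 0.2308] [0.457 0.172 0.23 ] [0.464 0.176 0.233]
    0.233 22 [0.4617 0.1759 0.2364] [0.458 0.171 0.234] [0.466 0.18  0.238]
  carrier 137 [ 0.5701 -0.1614  0.1972] [ 0.5494 -0.1708  0.1504] [ 0.6013 -0.1521  0.2256]
side paneltop 323 [0.5272 0.2191 0.1996] [[-0.95, -0.314], [0.314, -0.95]] -0.1452 0.1144 [-0.0139 -0.0076 -0.0035  0.002   0.0245] 0.1993
  face 2035 [0.5241 0.2225 0.1048] [-0.2485  0.9621  0.1118] 0.012
  above 98 0.2382
    0.208 55 [0.5255 0.2024 0.2105] [0.457 0.171 0.208] [0.558 0.223 0.213]
    0.213 10 [0.483  0.1829 0.2147] [0.455 0.169 0.213] [0.548 0.212 0.217]
    0.218 5 [0.4585 0.1724 0.2201] [0.455 0.171 0.218] [0.462 0.175 0.222]
    0.223 9 [0.4597 0.172  0.2255] [0.455 0.169 0.223] [0.465 0.175 0.227]
    0.228 5 [0.46   0.1708 0.2313] [0.455 0.168 0.229] [0.464 0.173 0.233]
    0.233 12 [0.4603 0.1738 0.2356] [0.456 0.17  0.233] [0.466 0.179 0.238]
  carrier 308 [ 0.572  -0.1668  0.188 ] [ 0.549  -0.1776  0.1503] [ 0.6023 -0.1525  0.2248]
```

```bash
python3 - <<'E'
from h import *
d=load('top0'); P=pts(d); e=load('side0'); Q=pts(e)
def ransac(X,thr,n=500):
    rng=np.random.default_rng(0); best=None
    for _ in range(n):
        a=X[rng.choice(len(X),3,False)]; nn=np.cross(a[1]-a[0],a[2]-a[0]); 
        if np.linalg.norm(nn)<1e-9: continue
        nn/=np.linalg.norm(nn); k=abs((X-a[0])@nn)<thr
        if best is None or k.sum()>best.sum(): best=k
    Y=X[best]; c=Y.mean(0); V=np.linalg.svd(Y-c,full_matrices=False)[2]; return c,V,best
for name,A in (('top',P),('side',Q)):
    reg=(A[...,0]>.35)&(A[...,0]<.72)&(A[...,1]>.1)&(A[...,1]<.33)
    X=A[reg&(A[...,2]>.03)&(A[...,2]<.19)]; c,V,b=ransac(X,.003); n=V[2]; n=n*np.sign(-n[1]); 
    print(name,b.sum(),c.round(4),n.round(4))
    ax=np.cross([0,0,1],-n); ax/=np.linalg.norm(ax)  # y of mount = z x x, x=-n
    Y=A[reg&(A[...,2]>.03)&(A[...,2]<.203)]; Y=Y[abs((Y-c)@n)<.004]; t=(Y-c)@ax
    T=A[reg&(A[...,2]>.196)&(A[...,2]<.203)]; tt=(T-c)@ax; dn=(T-c)@n
    print('   extent t',np.percentile(t,[0.2,99.8]).round(4),'top t',np.percentile(tt,[0.5,99.5]).round(4),'dn',np.percentile(dn,[2,50,98]).round(4))
    for s in (np.percentile(t,[0.2,99.8]).mean(),):
        m=c+ax*s+n*.012; print('   mount(at c z)',m.round(4),'yaxis',ax.round(4), 'ang',np.degrees(np.arctan2(ax[1],ax[0])).round(2))
        for z0,z1 in((.2045,.208),(.233,.24)):
            Z=A[reg&(A[...,2]>z0)&(A[...,2]<z1)]; rel=np.c_[(Z-m)@n,(Z-m)@ax]; print('    ',z0,len(Z),np.median(Z,0).round(4),np.median(rel,0).round(4),rel.min(0).round(3),rel.max(0).round(3))
E
```

```text
top 1789 [0.543  0.2257 0.1113] [ 2.885e-01 -9.575e-01 -8.000e-04]
   extent t [-0.1285  0.1296] top t [-0.1281  0.1286] dn [-0.0114 -0.0051  0.0205]
   mount(at c z) [0.5459 0.214  0.1113] yaxis [-0.9575 -0.2885  0.    ] ang -163.23
     0.2045 174 [0.5109 0.197  0.2066] [0.0062 0.039 ] [-0.012 -0.02 ] [0.016 0.096]
     0.233 23 [0.4619 0.1763 0.2366] [0.012  0.0918] [0.008 0.087] [0.016 0.096]
side 2582 [0.5317 0.2218 0.1095] [ 0.2877 -0.9577 -0.0019]
   extent t [-0.1408  0.1196] top t [-0.1391  0.1189] dn [-0.0119 -0.0036  0.0255]
   mount(at c z) [0.5453 0.2133 0.1095] yaxis [-0.9577 -0.2878  0.    ] ang -163.28
     0.2045 72 [0.5041 0.1932 0.2066] [0.0084 0.0455] [-0.012 -0.02 ] [0.017 0.097]
     0.233 14 [0.4603 0.1747 0.2358] [0.0119 0.0926] [0.009 0.086] [0.017 0.098]
```

```bash
python3 - <<'E'
from h import *
d=load('top0'); P=pts(d); e=load('side0'); Q=pts(e)
def face(A,reg,name):
    X=A[reg]; 
    if len(X)<10: print(name,len(X)); return
    c=X.mean(0); xy=X[:,:2]-c[:2]; V=np.linalg.svd(xy,full_matrices=False)[2]
    t=xy@V[0]; n=xy@V[1]; print(name,len(X),c.round(4),'dir',V[0].round(3),np.degrees(np.arctan2(V[0][1],V[0][0])).round(1),'t',np.percentile(t,[2,98]).round(4),'n',np.percentile(n,[2,98]).round(4),'z',np.percentile(X[:,2],[2,98]).round(4))
    print('   mid of extent',(c[:2]+V[0]*np.percentile(t,[1,99]).mean()).round(4))
for name,A in (('top',P),('side',Q)):
    r=(A[...,0]>.5)&(A[...,0]<.65)&(A[...,1]>-.2)&(A[...,1]<-.12)
    z=A[...,2]
    face(A,r&(z>.2)&(z<.23),name+' tab hi')
    face(A,r&(z>.217)&(z<.23),name+' tab top')
    face(A,r&(z>.178)&(z<.217),name+' tab')
    face(A,r&(z>.11)&(z<.17),name+' legs')
    face(A,r&(z>.102)&(z<.106),name+' shoulder')
    r=(A[...,0]>.48)&(A[...,0]<.65)&(A[...,1]>-.27)&(A[...,1]<-.2)
    face(A,r&(z>.09)&(z<.1),name+' board top')
    r=(A[...,0]>.65)&(A[...,0]<.85)&(A[...,1]>-.3)&(A[...,1]<-.1); face(A,r&(z>.1),name+' look1')
    r=(A[...,0]>.45)&(A[...,0]<.65)&(A[...,1]>-.5)&(A[...,1]<-.3); face(A,r&(z>.1),name+' look2')
    r=(A[...,0]>.7)&(A[...,0]<.8)&(A[...,1]>-.08)&(A[...,1]<.02); face(A,r&(z>.05),name+' jar')
E
```

```text
top tab hi 70 [ 0.5735 -0.1632  0.22  ] dir [-0.943  0.333] 160.6 t [-0.014  0.011] n [-0.0036  0.0042] z [0.2016 0.2249]
   mid of extent [ 0.575  -0.1637]
top tab top 57 [ 0.5747 -0.1639  0.2226] dir [-0.94   0.342] 160.0 t [-0.0127  0.0121] n [-0.0038  0.004 ] z [0.2189 0.2251]
   mid of extent [ 0.5751 -0.164 ]
top tab 30 [ 0.5697 -0.1601  0.1974] dir [-0.988  0.156] 171.0 t [-0.0164  0.0071] n [-0.0036  0.0027] z [0.1793 0.2155]
   mid of extent [ 0.5745 -0.1609]
top legs 55 [ 0.5656 -0.159   0.1504] dir [-0.958  0.286] 163.4 t [-0.0365  0.0159] n [-0.0044  0.0032] z [0.1152 0.1696]
   mid of extent [ 0.5755 -0.162 ]
top shoulder 23 [ 0.5579 -0.1569  0.1033] dir [-0.953  0.303] 162.3 t [-0.042   0.0217] n [-0.0039  0.0031] z [0.1022 0.1054]
   mid of extent [ 0.5699 -0.1608]
top board top 142 [ 0.5501 -0.2291  0.0964] dir [-0.938  0.346] 159.8 t [-0.04    0.0392] n [-0.0038  0.0046] z [0.0903 0.0997]
   mid of extent [ 0.5502 -0.2291]
top look1 393 [ 0.7257 -0.16    0.2085] dir [-0.965  0.263] 164.7 t [-0.0447  0.0355] n [-0.0056  0.0062] z [0.1055 0.2879]
   mid of extent [ 0.7
[... 1075 characters left out ...]
038] z [0.1021 0.1057]
   mid of extent [ 0.5759 -0.1664]
side board top 148 [ 0.5493 -0.2313  0.0952] dir [-0.938  0.347] 159.7 t [-0.0415  0.0391] n [-0.0054  0.0042] z [0.0902 0.0987]
   mid of extent [ 0.5506 -0.2318]
side look1 1081 [ 0.7394 -0.1695  0.1845] dir [-0.949  0.314] 161.7 t [-0.0508  0.0494] n [-0.0083  0.0039] z [0.1024 0.286 ]
   mid of extent [ 0.741 -0.17 ]
side look2 837 [ 0.5381 -0.3824  0.1916] dir [-0.986 -0.169] -170.3 t [-0.0486  0.0423] n [-0.0064  0.0049] z [0.1044 0.2866]
   mid of extent [ 0.5448 -0.3812]
side jar 172 [ 0.7438 -0.0392  0.0661] dir [-0.498 -0.867] -119.9 t [-0.0231  0.0169] n [-0.0184  0.0199] z [0.0519 0.0719]
   mid of extent [ 0.7455 -0.0363]
```

```bash
cat >> h.py <<'E'
M=np.array([.5456,.2137]); A0=np.radians(-163.25); ZA=.2025
def state():
    s=arm.observe(); r=R.from_rotvec(s['ee_rot']).as_matrix(); return s,r,np.degrees(np.arctan2(r[1,2],r[0,2]))
def rows(T):
    """T: list of (x,y,z,jawdeg)"""
    s,r,y=state(); print('pos',s['position'].round(4),'jaw',y.round(2),'tilt',r[2,0].round(4),'F',s['force'].round(2),'w',s['width'],'t',s['clock'],'j',s['joints'].round(2))
    for t in T:
        l=r.T@(np.array(t[:3])-s['position']); dy=(t[3]-y+90)%180-90
        print(('%.4f %.4f %.4f %.3f')%(*l,-np.radians(dy)))
def hookpush(phi,z,gap,rad=.095):
    a=A0+phi; p=M+rad*np.array([np.cos(a),np.sin(a)]); t=np.array([-np.sin(a),np.cos(a)])
    p=p-t*gap; return (p[0],p[1],z,np.degrees(a))
E
python3 - <<'E'
from h import *
a=hookpush(.13,.31,.022); print(a)
rows([a,hookpush(.13,.212,.022)])
E
```

```text
(np.float64(0.44992977204826456), np.float64(0.19482654023071053), 0.31, np.float64(-155.80154866329931))
pos [0.2005 0.5915 0.2024] jaw 71.27 tilt -1.0 F [-0.47  0.15 -1.12] w 0.9967882264584704 t 0.15 j [-1.35  0.44  0.02  1.57 -0.01  1.13 -0.08]
-0.1072 -0.3636 -0.2958 0.822
-0.0092 -0.3636 -0.2956 0.822
```

{"name": "move_arm", "arguments": {
  "steps": "-0.04 -0.02 -0.02 0 255; -0.08 -0.05 -0.04 0.1 255; -0.107 -0.08 -0.065 0.2 255; -0.107 -0.11 -0.09 0.3 255; -0.107 -0.14 -0.114 0.4 255; -0.107 -0.17 -0.138 0.5 255; -0.107 -0.2 -0.163 0.6 255; -0.107 -0.23 -0.187 0.7 255; -0.107 -0.26 -0.212 0.8 255; -0.107 -0.29 -0.236 0.822 255"
}}

```text
clock: 0.98
position: [0.4, 0.2733, 0.3101]
ee_rot: [-0.326, 1.546, 0.327]
force: [1.1, -0.5, -0.1]
width: 0.324
```

```bash
python3 - <<'E'
from h import *
rows([hookpush(.13,.31,.024),hookpush(.13,.212,.024)])
E
```

```text
pos [0.4    0.2733 0.3101] jaw 23.83 tilt -1.0 F [ 1.06 -0.53 -0.08] w 0.3240902296710227 t 0.9833 j [-1.    0.12  0.33  1.75 -0.04  1.28 -0.24]
0.0001 -0.0900 0.0140 -0.006
0.0981 -0.0900 0.0140 -0.006
```

{"name": "move_arm", "arguments": {
  "steps": "0 -0.03 0.005 0 255; 0 -0.06 0.01 0 255; 0 -0.087 0.014 0 255; 0 -0.087 0.014 0 255; 0 -0.087 0.014 0 255"
}}

```text
clock: 1.4
position: [0.4484, 0.2002, 0.31]
ee_rot: [-0.328, 1.546, 0.328]
force: [-1.0, 1.5, -0.4]
width: 0.011
```

```bash
python3 - <<'E'
from h import *
rows([hookpush(.13,.31,.024),hookpush(.13,.212,.024)])
grab('wrist','w1'); grab('top','t1')
d=load('t1'); P=pts(d)
cv2.imwrite('pics/t1c.png',cv2.resize(d['img'][160:310,95:295],(800,600),interpolation=cv2.INTER_CUBIC))
E
```

```text
pos [0.4484 0.2002 0.31  ] jaw 23.97 tilt -1.0 F [-0.96  1.48 -0.39] w 0.010582406801543945 t 1.4 j [-0.88  0.13  0.41  1.74 -0.05  1.28 -0.04]
-0.0000 -0.0036 -0.0008 -0.004
0.0980 -0.0035 -0.0008 -0.004
```

View pics/w1.png

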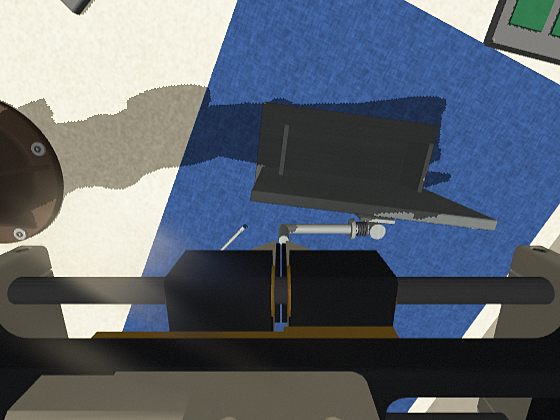

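View pics/t1.png

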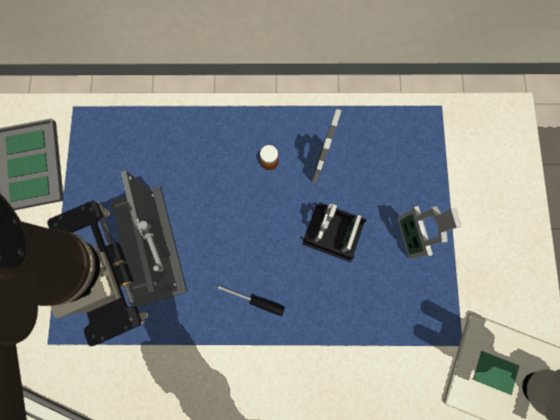

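{"name": "move_arm", "arguments": {
  "steps": "0.04 0 0 0 255; 0.07 0 0 0 255; 0.09 0 0 0 255; 0.097 0 0 0 255; 0.097 0 0 0 255; 0.097 0 0 0 255"
}}

```text
clock: 2.0
position: [0.448, 0.2026, 0.2137]
ee_rot: [-0.332, 1.545, 0.332]
force: [0.8, -1.0, 0.6]
width: 0.002
```

```bash
python3 - <<'E'
from h import *
rows([hookpush(p,.212,.015) for p in (.13,.25,.4,.55,.7,.85,1.0,1.1,1.2,1.3)])
d=grab('wrist','w2')
E
```

```text
pos [0.448  0.2026 0.2137] jaw 24.25 tilt -1.0 F [ 0.77 -1.03  0.64] w 0.002251426673651391 t 2.0 j [-0.86  0.21  0.4   1.9  -0.09  1.05 -0.01]
0.0017 -0.0149 -0.0014 0.001
0.0017 -0.0264 -0.0025 -0.119
0.0017 -0.0408 -0.0020 -0.269
0.0017 -0.0549 0.0007 -0.419
0.0017 -0.0685 0.0055 -0.569
0.0017 -0.0813 0.0122 -0.719
0.0017 -0.0929 0.0208 -0.869
0.0017 -0.0998 0.0274 -0.969
0.0017 -0.1061 0.0347 -1.069
0.0017 -0.1116 0.0426 -1.169
```

View pics/w2.png

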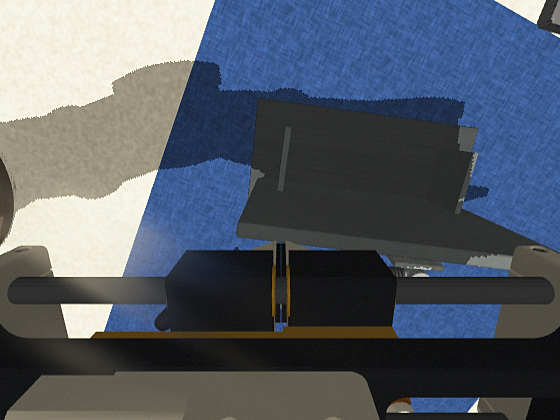

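{"name": "move_arm", "arguments": {
  "steps": "0.001 -0.008 -0.001 0 255; 0.001 -0.015 -0.0015 0 255; 0.001 -0.021 -0.002 -0.06 255; 0.001 -0.0265 -0.0025 -0.12 255; 0.001 -0.034 -0.002 -0.2 255; 0.001 -0.041 -0.002 -0.27 255; 0.001 -0.048 -0.001 -0.345 255; 0.001 -0.055 0.0007 -0.42 255; 0.001 -0.0615 0.003 -0.495 255; 0.001 -0.0685 0.0055 -0.57 255"
}}

```text
clock: 2.88
position: [0.4818, 0.1406, 0.213]
ee_rot: [-0.775, 1.426, 0.775]
force: [0.4, 1.3, 0.1]
width: 0.007
```

```bash
python3 - <<'E'
from h import *
rows([hookpush(p,.212,.015) for p in (.7,.85,1.0,1.1,1.2,1.3,1.4)])
d=grab('top','t3'); cv2.imwrite('pics/t3c.png',cv2.resize(d['img'][150:310,95:295],(750,600),interpolation=cv2.INTER_CUBIC))
d=grab('side','s3'); cv2.imwrite('pics/s3c.png',cv2.resize(d['img'][80:240,110:320],(787,600),interpolation=cv2.INTER_CUBIC))
E
```

```text
pos [0.4818 0.1406 0.213 ] jaw 57.0 tilt -1.0 F [0.38 1.35 0.14] w 0.007278181422857235 t 2.8833 j [-0.68  0.22  0.35  1.88 -0.09  1.06  0.7 ]
0.0010 0.0016 0.0011 0.003
0.0010 -0.0128 -0.0001 -0.147
0.0010 -0.0272 0.0008 -0.297
0.0010 -0.0366 0.0027 -0.397
0.0011 -0.0458 0.0054 -0.497
0.0011 -0.0547 0.0091 -0.597
0.0011 -0.0632 0.0136 -0.697
```

View pics/t3c.png

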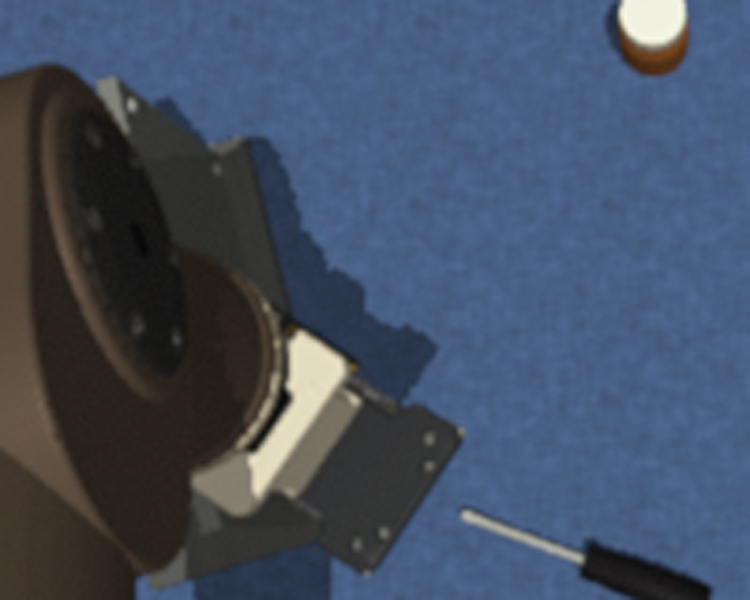

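View pics/s3c.png

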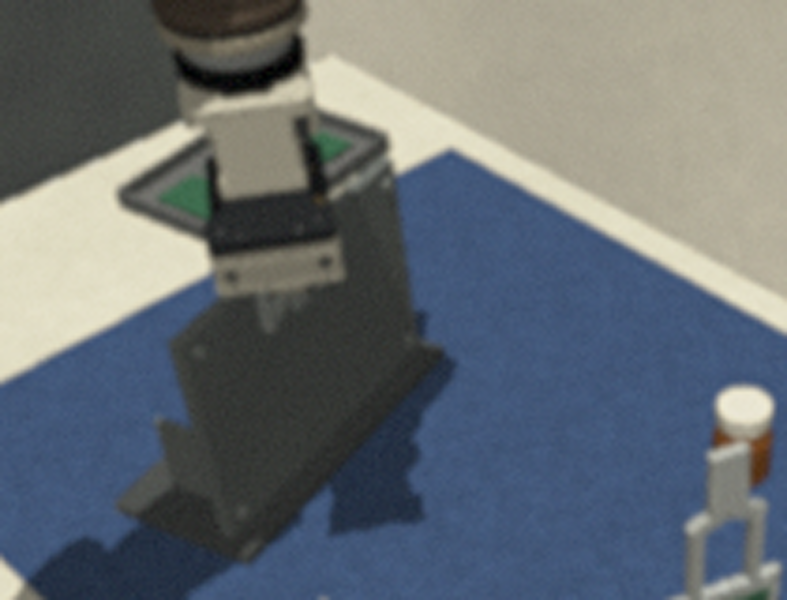

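{"name": "move_arm", "arguments": {
  "steps": "0.001 -0.006 0.0005 -0.07 255; 0.001 -0.0128 0 -0.147 255; 0.001 -0.02 0.0003 -0.22 255; 0.001 -0.0272 0.0008 -0.297 255; 0.001 -0.032 0.0017 -0.347 255; 0.001 -0.0366 0.0027 -0.397 255; 0.001 -0.0412 0.004 -0.447 255; 0.001 -0.0458 0.0054 -0.497 255; 0.001 -0.0547 0.009 -0.597 255; 0.001 -0.0547 0.009 -0.597 255"
}}

```text
clock: 3.82
position: [0.533, 0.1184, 0.2115]
ee_rot: [-1.224, 1.199, 1.222]
force: [-0.0, 0.6, 0.3]
width: 0.007
```

```bash
python3 - <<'E'
from h import *
rows([hookpush(p,.212,.015) for p in (1.3,1.35,1.4,1.45,1.5,1.55,1.6,1.65)])
d=grab('wrist','w4')
d=grab('side','s4'); cv2.imwrite('pics/s4c.png',cv2.resize(d['img'][80:240,110:320],(787,600),interpolation=cv2.INTER_CUBIC))
E
```

```text
pos [0.533  0.1184 0.2115] jaw 91.1 tilt -1.0 F [-0.05  0.55  0.25] w 0.0071905672841502 t 3.8167 j [-0.52  0.3   0.27  1.77 -0.09  1.08  1.36]
-0.0005 0.0003 -0.0000 -0.002
-0.0005 -0.0044 -0.0006 -0.052
-0.0005 -0.0092 -0.0010 -0.102
-0.0005 -0.0140 -0.0011 -0.152
-0.0005 -0.0188 -0.0010 -0.202
-0.0005 -0.0236 -0.0007 -0.252
-0.0005 -0.0284 -0.0001 -0.302
-0.0005 -0.0331 0.0007 -0.352
```

View pics/w4.png

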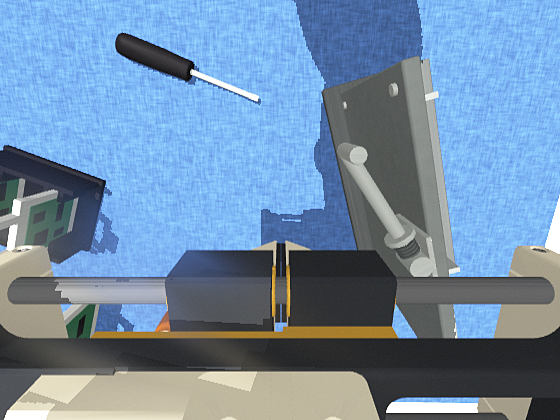

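View pics/s4c.png

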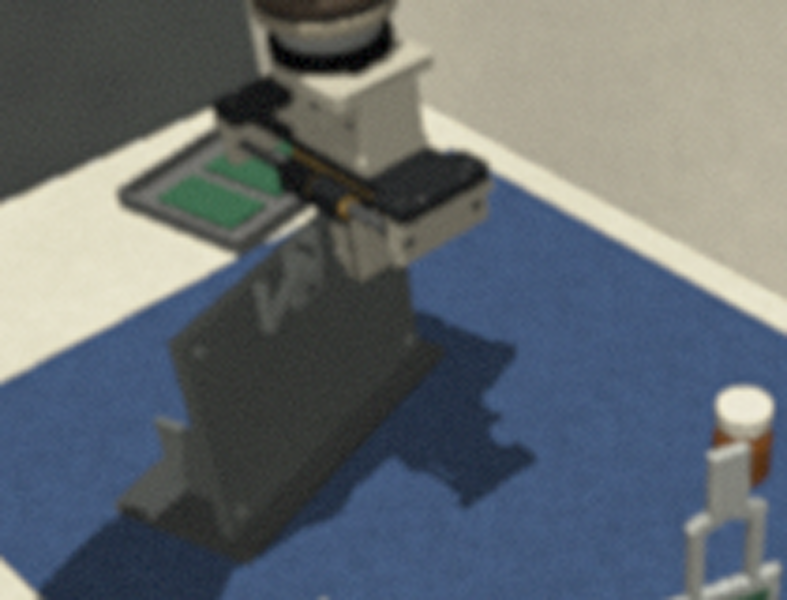

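```bash
python3 - <<'E'
from h import *
n=np.array([.288,-.9577]); ax=np.array([-.9577,-.288])
d=load('w4'); P=pts(d)
for u,v in [(355,153),(358,155),(375,190),(390,215),(402,243),(418,262),(400,100),(392,90)]:
    p=P[v,u]; print(u,v,p.round(4),((p[:2]-M)@n).round(4),((p[:2]-M)@ax).round(4))
m=(P[...,2]>.2)&(P[...,2]<.245); m[250:]=False; m[:, :330]=False
X=P[m]; print(len(X))
for a,b in((.23,.245),(.205,.2095)):
    Y=X[(X[:,2]>a)&(X[:,2]<b)]; print(a,len(Y),np.median(Y,0).round(4),Y[:,2].max())
for nm in ('side',):
    d=load('s4');Q=pts(d); reg=(Q[...,0]>.4)&(Q[...,0]<.6)&(Q[...,1]>.08)&(Q[...,1]<.25)&(Q[...,2]>.229)&(Q[...,2]<.24)
    ii=np.argwhere(reg); print([ (i.tolist(),Q[tuple(i)].round(3).tolist()) for i in ii[:30]])
E
```

```text
355 153 [0.4717 0.156  0.2385] 0.034 0.0874
358 155 [0.4727 0.1577 0.2381] 0.0326 0.0859
375 190 [0.4975 0.1785 0.2084] 0.0198 0.0562
390 215 [0.5139 0.1901 0.2089] 0.0135 0.0372
402 243 [0.5311 0.1979 0.2149] 0.0109 0.0184
418 262 [0.5456 0.2117 0.2126] 0.002 0.0006
400 100 [0.4414 0.1942 0.1904] -0.0113 0.1054
392 90 [0.4352 0.1892 0.1876] -0.0084 0.1128
5052
0.23 322 [0.4727 0.1569 0.2379] 0.23993446876950797
0.205 1480 [0.5076 0.183  0.2081] 0.20949351901782537
[([152, 203], [0.521, 0.124, 0.239]), ([152, 211], [0.536, 0.112, 0.237]), ([153, 204], [0.52, 0.119, 0.239]), ([153, 205], [0.521, 0.117, 0.239]), ([154, 204], [0.521, 0.121, 0.234]), ([154, 205], [0.523, 0.12, 0.234]), ([154, 206], [0.52, 0.112, 0.24]), ([155, 179], [0.475, 0.163, 0.235]), ([155, 180], [0.475, 0.159, 0.237]), ([155, 206], [0.521, 0.114, 0.235]), ([156, 178], [0.469, 0.159, 0.238]), ([156, 179], [0.47, 0.155, 0.239]), ([156, 180], [0.472, 0.155, 0.238]), ([156, 181], [0.476, 0.156, 0.235]), ([157, 178], [0.467, 0.156, 0.237]), ([157, 179], [0.469, 0.155, 0.236]), ([157, 180], [0.471, 0.154, 0.236]), ([157, 181], [0.473, 0.153, 0.235]), ([158, 178], [0.468, 0.159, 0.232]), ([158, 179], [0.469, 0.156, 0.233]), ([158, 180], [0.47, 0.154, 0.233]), ([158, 181], [0.473, 0.154, 0.231]), ([159, 178], [0.465, 0.156, 0.232]), ([159, 180], [0.468, 0.151, 0.233])]
```

```bash
cat >> h.py <<'E'
def hookgrip(phi,z,back=0,rad=.0945):
    a=A0+phi; p=M+rad*np.array([np.cos(a),np.sin(a)]); t=np.array([-np.sin(a),np.cos(a)])
    p=p-t*back; return (p[0],p[1],z,np.degrees(a)+90)
E
python3 - <<'E'
from h import *
print(hookgrip(.374,.3))
rows([(.5,.1,.30,-51),hookgrip(.374,.30)])
E
```

```text
(np.float64(0.471314723517845), np.float64(0.15528812023252647), 0.3, np.float64(-51.82137846210719))
pos [0.5316 0.1188 0.2112] jaw 90.73 tilt -1.0 F [-0.69  0.77 -0.25] w 0.005947971025187883 t 3.9167 j [-0.52  0.3   0.27  1.78 -0.09  1.08  1.36]
-0.0888 0.0318 -0.0184 -0.668
-0.0888 0.0598 0.0372 -0.654
```

{"name": "move_arm", "arguments": {
  "steps": "-0.04 0 0 0 200; -0.08 0 0 0.12 200; -0.089 0.01 0.005 0.24 200; -0.089 0.02 0.01 0.36 200; -0.089 0.03 0.015 0.48 200; -0.089 0.04 0.02 0.6 200; -0.089 0.05 0.03 0.72 200; -0.089 0.06 0.037 0.84 200; -0.089 0.06 0.037 0.96 200; -0.089 0.06 0.037 1.08 200"
}}

```text
clock: 4.75
position: [0.4697, 0.1557, 0.3002]
ee_rot: [-0.391, 1.535, 0.393]
force: [0.6, 0.0, 0.2]
width: 0.217
```

{"name": "move_arm", "arguments": {
  "steps": "0 0 0 0.12 200; 0 0 0 0.24 200; 0 0 0 0.36 200; 0 0 0 0.48 200; 0 0 0 0.6 200; 0 0 0 0.72 200; 0 0 0 0.84 200; 0 0 0 0.96 200; 0 0 0 1.08 200; 0 0 0 1.2 200"
}}

```text
clock: 5.58
position: [0.4703, 0.1551, 0.3001]
ee_rot: [0.549, 1.501, -0.548]
force: [0.2, -0.5, 0.1]
width: 0.212
```

{"name": "move_arm", "arguments": {
  "steps": "0 0 0 0.12 200; 0 0 0 0.208 200; 0 0 0 0.208 200; 0 0 0 0.208 200"
}}

```text
clock: 5.92
position: [0.4705, 0.1551, 0.3001]
ee_rot: [0.701, 1.455, -0.701]
force: [-0.1, -0.1, 0.2]
width: 0.219
```

```bash
python3 - <<'E'
from h import *
rows([hookgrip(.374,.30),hookgrip(.374,.212)])
d=grab('wrist','w5')
P=pts(d); m=(P[...,2]>.23)&(P[...,2]<.243)
print(m.sum(), np.median(P[m],0), np.median(np.argwhere(m),0))
E
```

```text
pos [0.4705 0.1551 0.3001] jaw -51.47 tilt -1.0 F [-0.15 -0.08  0.24] w 0.21939860689019 t 5.9167 j [-0.88  0.15  0.53  1.76 -0.08  1.26 -1.23]
0.0001 0.0007 0.0004 0.006
0.0881 0.0007 0.0004 0.006
116 [0.47356518 0.1582128  0.23770531] [210.5 280. ]
```

View pics/w5.png

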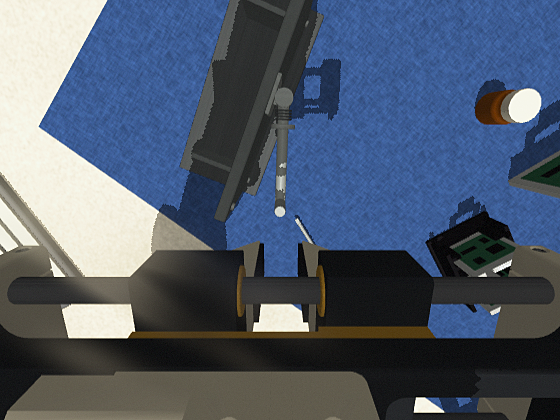

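{"name": "move_arm", "arguments": {
  "steps": "0.04 0.003 0 0 200; 0.07 0.003 0 0 200; 0.086 0.003 0 0 200; 0.088 0.003 0 0 200; 0.088 0.003 0 0 200"
}}

```text
clock: 6.38
position: [0.4729, 0.1566, 0.2117]
ee_rot: [0.7, 1.456, -0.702]
force: [0.2, 0.1, 0.5]
width: 0.216
```

```bash
python3 - <<'E'
from h import *
s,r,y=state()
# rows for arc: tool follows with trailing finger 5mm behind: tool phi param = phi - about .05
rows([hookgrip(p,.212,0,.0935) for p in (.374,.45,.55,.65,.75,.85,.95,1.05,1.15,1.25,1.35)])
grab('wrist','w6')
E
```

```text
pos [0.4729 0.1566 0.2117] jaw -51.47 tilt -1.0 F [0.23 0.11 0.54] w 0.21585942741941364 t 6.3833 j [-0.85  0.23  0.52  1.89 -0.13  1.06 -1.18]
-0.0003 -0.0010 0.0001 0.006
-0.0003 -0.0008 0.0072 -0.070
-0.0003 0.0003 0.0165 -0.170
-0.0004 0.0023 0.0256 -0.270
-0.0004 0.0053 0.0344 -0.370
-0.0004 0.0091 0.0430 -0.470
-0.0004 0.0137 0.0511 -0.570
-0.0004 0.0192 0.0587 -0.670
-0.0004 0.0253 0.0657 -0.770
-0.0004 0.0322 0.0721 -0.870
-0.0004 0.0396 0.0778 -0.970
```

View pics/w6.png

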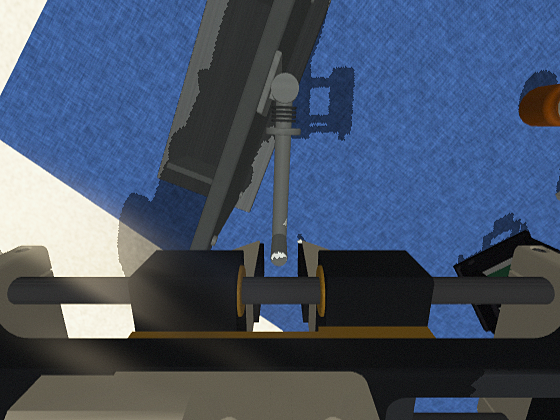

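{"name": "move_arm", "arguments": {
  "steps": "0 0 0.007 -0.07 200; 0 0.0005 0.0165 -0.17 200; 0 0.0025 0.0256 -0.27 200; 0 0.0055 0.0344 -0.37 200; 0 0.0092 0.043 -0.47 200; 0 0.014 0.051 -0.57 200; 0 0.0193 0.0587 -0.67 200; 0 0.0254 0.0657 -0.77 200; 0 0.0254 0.0657 -0.77 200"
}}

```text
clock: 7.18
position: [0.5366, 0.1208, 0.2139]
ee_rot: [0.099, 1.565, -0.097]
force: [-1.0, 0.4, -0.1]
width: 0.218
```

```bash
python3 - <<'E'
from h import *
rows([hookgrip(p,.212,0,.0935) for p in (1.15,1.25,1.35,1.4,1.45,1.5,1.55,1.6,1.65)])
grab('wrist','w7')
E
```

```text
pos [0.5366 0.1208 0.2139] jaw -7.17 tilt -1.0 F [-0.98  0.44 -0.08] w 0.2178129529775715 t 7.1833 j [-0.62  0.31  0.4   1.77 -0.13  1.09 -0.31]
0.0019 -0.0002 -0.0030 0.003
0.0020 0.0002 0.0064 -0.097
0.0020 0.0016 0.0156 -0.197
0.0020 0.0026 0.0202 -0.247
0.0020 0.0039 0.0247 -0.297
0.0020 0.0054 0.0291 -0.347
0.0021 0.0071 0.0334 -0.397
0.0021 0.0090 0.0377 -0.447
0.0021 0.0111 0.0419 -0.497
```

View pics/w7.png

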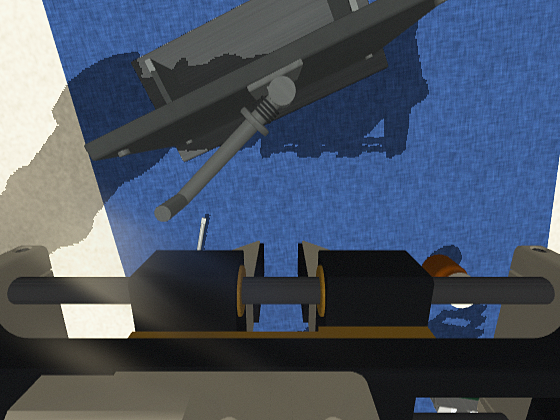

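```bash
python3 - <<'E'
from h import *
n=np.array([.288,-.9577]); ax=np.array([-.9577,-.288])
d=load('w7'); P=pts(d)
m=(P[...,2]>.23)&(P[...,2]<.243); m[240:]=False; p=np.median(P[m],0); q=np.array([(p[:2]-M)@n,(p[:2]-M)@ax]); print(m.sum(),p,q,np.hypot(*q),np.arctan2(*q))
for nm,tcp in (('w6',[.4729,.1566,.2117]),('w5',[.4705,.1551,.3001])):
    d=load(nm); P=pts(d); print(nm,proj(d,tcp),proj(d,np.array(tcp)+[0,0,.019]),'cam',d['extrinsics'][:3,3].round(3),d['vfov'])
    for u,v in [(280,258),(278,265),(255,250),(310,250),(255,300),(308,300),(262,245),(300,245)]: print(u,v,P[v,u].round(4))
    m=(P[...,2]>.228)&(P[...,2]<.243)&(np.hypot(P[...,0]-.472,P[...,1]-.157)<.02); 
    if m.any(): print(m.sum(),P[m].min(0),P[m].max(0),np.median(P[m],0))
E
```

```text
318 [0.47589904 0.15655115 0.23742117] [0.03465757 0.08321147] 0.0901404285440932 0.39464904938249074
w6 (np.float64(279.99221534039566), np.float64(242.7261284075899)) (np.float64(279.95066797311875), np.float64(254.78955320903407)) cam [0.532 0.203 0.394] 71.12390891026688
280 258 [0.4739 0.1574 0.2378]
278 265 [0.4697 0.1555 0.2377]
255 250 [0.4733 0.1739 0.2489]
310 250 [0.4918 0.1512 0.2495]
255 300 [0.4889 0.1785 0.3186]
308 300 [0.4989 0.1669 0.3196]
262 245 [0.4743 0.1707 0.2391]
300 245 [0.4874 0.1535 0.2381]
453 [0.46418716 0.1442095  0.22823249] [0.49122289 0.17696036 0.24296829] [0.47410331 0.158914   0.23778872]
w5 (np.float64(279.96080396912424), np.float64(242.82056640654213)) (np.float64(279.90957508777217), np.float64(254.83598112963534)) cam [0.529 0.201 0.482] 71.12390891026688
280 258 [0.3517 0.061  0.0015]
278 265 [0.3387 0.0552 0.0015]
255 250 [0.4707 0.1723 0.3368]
310 250 [0.4889 0.1491 0.3362]
255 300 [0.4865 0.1769 0.4072]
308 300 [0.4957 0.1644 0.4063]
262 245 [0.4716 0.169  0.3267]
300 245 [0.4853 0.1523 0.3273]
125 [0.46835309 0.15315417 0.22812494] [0.47783258 0.16283126 0.23925342] [0.47387901 0.15855849 0.23762752]
```

```bash
python3 - <<'E'
from h import *
d=load('s4'); Q=pts(d); tcp=np.array([.533,.1184,.2115])
m=(np.hypot(Q[...,0]-tcp[0],Q[...,1]-tcp[1])<.05)&(Q[...,2]>.19)&(Q[...,2]<.33)
X=Q[m]; a=np.radians(91.1); z=np.array([np.cos(a),np.sin(a)]); y=np.array([-np.sin(a),np.cos(a)]); y=-y if False else y
for lo in np.arange(.195,.33,.008):
    k=(X[:,2]>lo)&(X[:,2]<lo+.008)
    if k.any():
        r=X[k][:,:2]-tcp[:2]; print(lo.round(3),k.sum(),'jaw',(r@z).min().round(4),(r@z).max().round(4),'perp',(r@y).min().round(4),(r@y).max().round(4))
print(proj(d,tcp))
i=d['img'][130:170,170:240]; cv2.imwrite('pics/s4z.png',cv2.resize(i,(790,450),interpolation=cv2.INTER_NEAREST))
d=grab('side','s8'); cv2.imwrite('pics/s8c.png',cv2.resize(d['img'][110:200,150:270],(800,600),interpolation=cv2.INTER_CUBIC)); print(proj(d,arm.observe()['position']))
E
```

```text
0.227 3 jaw -0.004 0.0033 perp 0.0103 0.0122
0.235 12 jaw -0.0116 0.0102 perp -0.0026 0.0131
0.243 26 jaw -0.0177 0.0145 perp -0.0069 0.0146
0.251 38 jaw -0.0188 0.0158 perp -0.0061 0.014
0.259 36 jaw -0.0195 0.0163 perp -0.0047 0.0144
0.267 35 jaw -0.0201 0.0156 perp -0.0015 0.0143
0.275 20 jaw -0.02 0.0021 perp 0.0043 0.0137
0.283 9 jaw -0.0211 -0.0081 perp -0.0016 0.0144
0.291 1 jaw -0.0293 -0.0293 perp 0.0095 0.0095
0.299 21 jaw -0.03 0.0231 perp 0.0099 0.0383
0.307 59 jaw -0.0378 0.0306 perp 0.0115 0.0397
0.315 89 jaw -0.0382 0.0312 perp 0.017 0.0395
0.323 106 jaw -0.04 0.0301 perp 0.0221 0.0392
(np.float64(209.78285428810818), np.float64(159.63941740214727))
(np.float64(209.52582765985534), np.float64(158.33801760423862))
```

View pics/s4z.png

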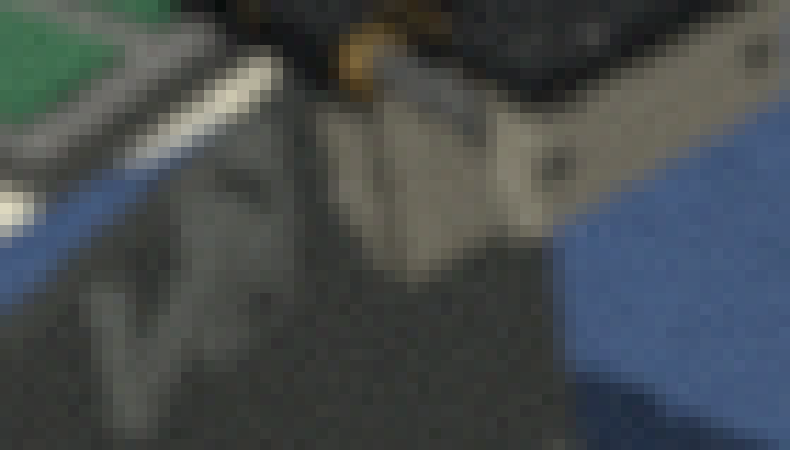

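View pics/s8c.png

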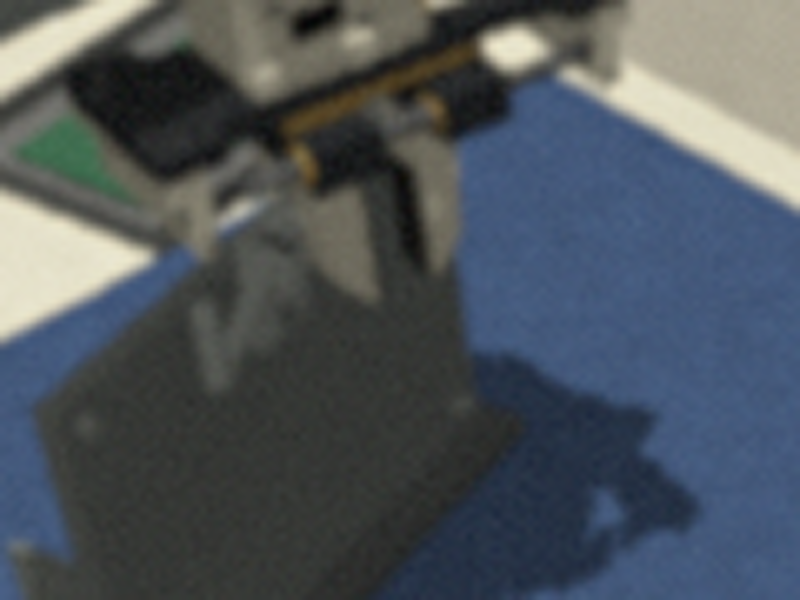

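```bash
python3 - <<'E'
from h import *
rows([hookgrip(.388,.27,0,.093),hookgrip(.388,.19,0,.093)])
E
```

```text
pos [0.5348 0.1213 0.2132] jaw -7.61 tilt -1.0 F [ 0.15  0.42 -0.34] w 0.21821480566626422 t 7.2833 j [-0.62  0.31  0.4   1.77 -0.13  1.09 -0.31]
-0.0569 0.0256 -0.0653 0.758
0.0231 0.0255 -0.0654 0.758
```

{"name": "move_arm", "arguments": {
  "steps": "-0.035 0 0 0.12 190; -0.057 0.005 -0.01 0.24 190; -0.057 0.012 -0.03 0.36 190; -0.057 0.02 -0.05 0.48 190; -0.057 0.0255 -0.065 0.6 190; -0.057 0.0255 -0.065 0.72 190; -0.057 0.0255 -0.065 0.758 190; -0.057 0.0255 -0.065 0.758 190; -0.057 0.0255 -0.065 0.758 190"
}}

```text
clock: 8.03
position: [0.4727, 0.1552, 0.2696]
ee_rot: [0.693, 1.458, -0.691]
force: [-0.6, 0.3, 0.2]
width: 0.254
```

```bash
python3 - <<'E'
from h import *
rows([hookgrip(.388,.27,0,.093),hookgrip(.388,.19,0,.093)])
d=grab('wrist','w9')
d=grab('side','s9'); cv2.imwrite('pics/s9c.png',cv2.resize(d['img'][110:200,150:270],(800,600),interpolation=cv2.INTER_CUBIC)); print(proj(d,arm.observe()['position']))
E
```

```text
pos [0.4727 0.1552 0.2696] jaw -50.8 tilt -1.0 F [-0.64  0.25  0.21] w 0.25435288129638595 t 8.0333 j [-0.85  0.17  0.5   1.8  -0.09  1.19 -1.2 ]
-0.0004 0.0005 0.0004 0.004
0.0796 0.0004 0.0004 0.004
(np.float64(177.82283211702264), np.float64(145.39179026948207))
```

View pics/w9.png

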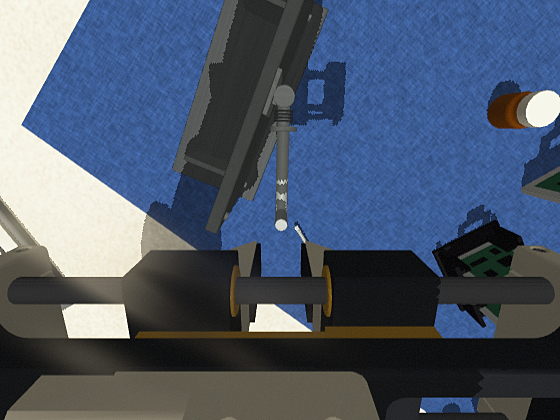

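View pics/s9c.png

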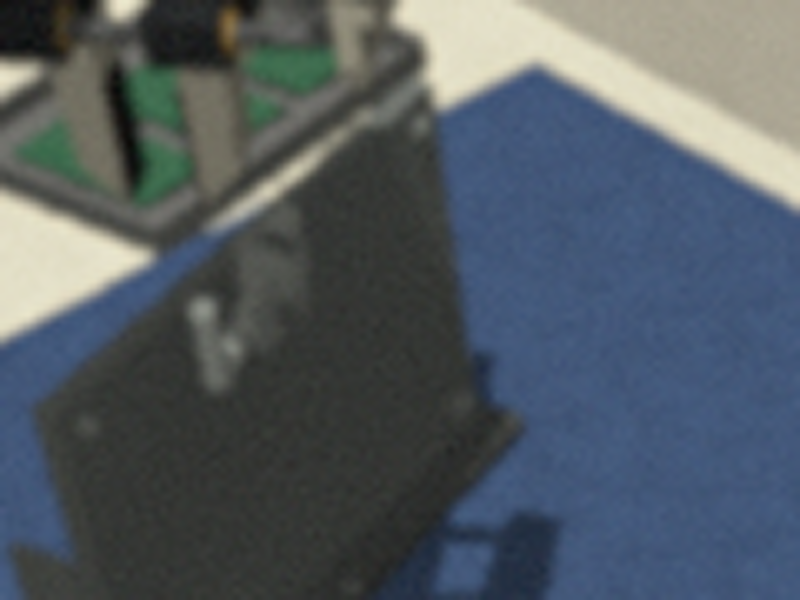

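{"name": "move_arm", "arguments": {
  "steps": "0.04 0.002 0 0 190; 0.065 0.002 0 0 190; 0.08 0.002 0 0 190; 0.08 0.002 0 0 190; 0.08 0.002 0 0 190"
}}

```text
clock: 8.55
position: [0.4743, 0.1558, 0.1889]
ee_rot: [0.692, 1.458, -0.694]
force: [-0.2, 1.1, 0.7]
width: 0.257
```

```bash
python3 - <<'E'
from h import *
rows([hookgrip(p,.19,0,.0935) for p in (.388,.45,.55,.65,.75,.85,.95,1.05,1.15,1.25,1.35)])
d=grab('side','s10'); cv2.imwrite('pics/s10c.png',cv2.resize(d['img'][110:200,150:270],(800,600),interpolation=cv2.INTER_CUBIC)); print(proj(d,arm.observe()['position']))
E
```

```text
pos [0.4743 0.1558 0.1889] jaw -50.85 tilt -1.0 F [-0.2   1.1   0.66] w 0.2566158117813711 t 8.55 j [-0.82  0.25  0.49  1.92 -0.14  1.   -1.15]
-0.0011 -0.0016 -0.0002 0.003
-0.0011 -0.0015 0.0056 -0.059
-0.0011 -0.0005 0.0149 -0.159
-0.0011 0.0015 0.0240 -0.259
-0.0011 0.0043 0.0329 -0.359
-0.0011 0.0080 0.0415 -0.459
-0.0011 0.0126 0.0497 -0.559
-0.0011 0.0179 0.0573 -0.659
-0.0012 0.0240 0.0644 -0.759
-0.0012 0.0308 0.0709 -0.859
-0.0012 0.0382 0.0766 -0.959
(np.float64(183.9543430961768), np.float64(170.3776842321319))
```

View pics/s10c.png

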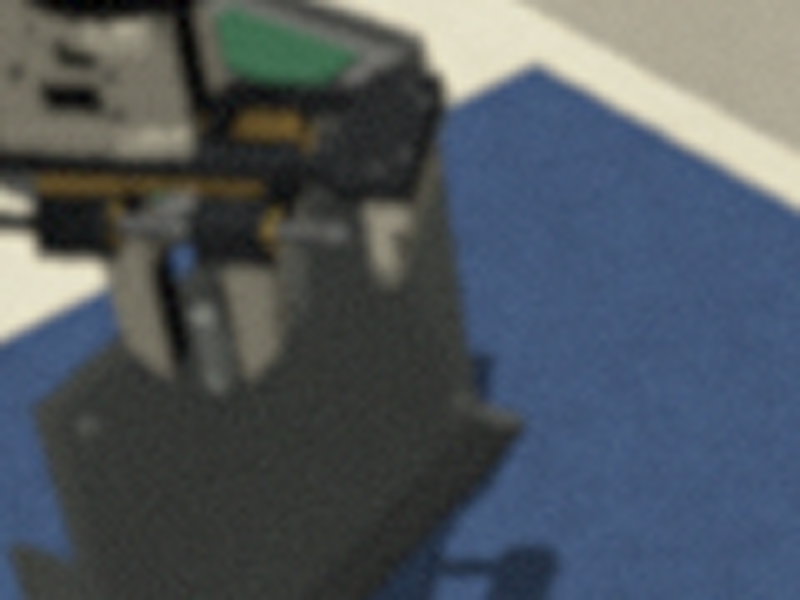

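{"name": "move_arm", "arguments": {
  "steps": "0 -0.001 0.0056 -0.06 190; 0 0 0.015 -0.16 190; 0 0.002 0.024 -0.26 190; 0 0.0045 0.033 -0.36 190; 0 0.008 0.0415 -0.46 190; 0 0.0126 0.0497 -0.56 190; 0 0.018 0.0573 -0.66 190; 0 0.018 0.0573 -0.66 190"
}}

```text
clock: 9.27
position: [0.5268, 0.1224, 0.1906]
ee_rot: [0.176, 1.561, -0.175]
force: [-1.2, 0.0, -0.1]
width: 0.253
```

```bash
python3 - <<'E'
from h import *
rows([hookgrip(p,.19,0,.0935) for p in (1.05,1.15,1.25,1.35,1.4,1.45,1.5,1.55,1.6)])
d=grab('wrist','w11')
d=grab('side','s11'); cv2.imwrite('pics/s11c.png',cv2.resize(d['img'][110:200,150:270],(800,600),interpolation=cv2.INTER_CUBIC))
E
```

```text
pos [0.5268 0.1224 0.1906] jaw -12.82 tilt -1.0 F [-1.2   0.04 -0.08] w 0.2534645381624812 t 9.2667 j [-0.62  0.31  0.38  1.82 -0.13  1.03 -0.41]
0.0006 -0.0003 -0.0023 0.005
0.0006 0.0002 0.0070 -0.095
0.0007 0.0015 0.0162 -0.195
0.0007 0.0038 0.0253 -0.295
0.0007 0.0052 0.0297 -0.345
0.0007 0.0069 0.0341 -0.395
0.0007 0.0088 0.0384 -0.445
0.0007 0.0110 0.0425 -0.495
0.0008 0.0133 0.0466 -0.545
```

View pics/w11.png

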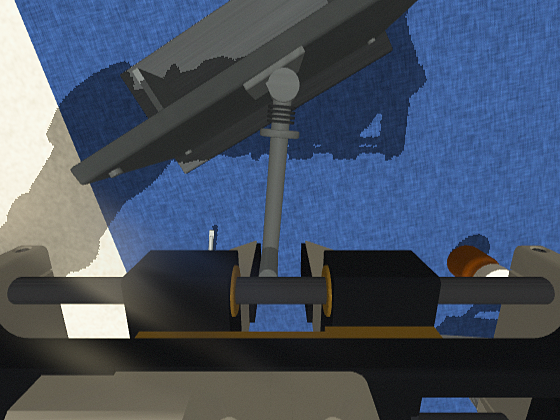

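View pics/s11c.png

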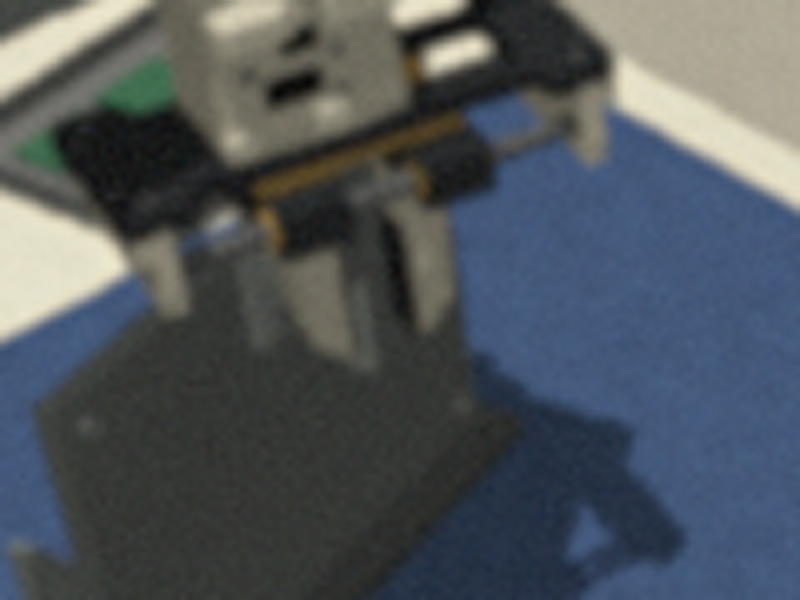

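{"name": "move_arm", "arguments": {
  "steps": "0 0.0002 0.007 -0.1 190; 0 0.0015 0.0162 -0.2 190; 0 0.0038 0.0253 -0.3 190; 0 0.0069 0.0341 -0.395 190; 0 0.0088 0.0384 -0.445 190; 0 0.0088 0.0384 -0.445 190; 0 0.0088 0.0384 -0.445 190"
}}

```text
clock: 9.95
position: [0.5639, 0.1234, 0.1895]
ee_rot: [-0.168, 1.564, 0.168]
force: [-0.0, -0.5, -0.0]
width: 0.255
```

```bash
python3 - <<'E'
from h import *
for i in range(1): rows([hookgrip(p,.19,0,.0935) for p in (1.5,1.53,1.55,1.57,1.6,1.62,1.64,1.66,1.68,1.7)])
E
```

```text
pos [0.5639 0.1234 0.1895] jaw 12.27 tilt -1.0 F [-0.01 -0.52 -0.05] w 0.25468925154595984 t 9.95 j [-0.52  0.37  0.28  1.73 -0.12  1.06  0.02]
-0.0005 -0.0013 0.0020 -0.007
-0.0005 -0.0013 0.0048 -0.037
-0.0005 -0.0012 0.0067 -0.057
-0.0005 -0.0011 0.0085 -0.077
-0.0005 -0.0008 0.0113 -0.107
-0.0005 -0.0006 0.0132 -0.127
-0.0005 -0.0003 0.0150 -0.147
-0.0005 -0.0000 0.0169 -0.167
-0.0005 0.0003 0.0187 -0.187
-0.0005 0.0007 0.0205 -0.207
```

{"name": "move_arm", "arguments": {
  "steps": "0 -0.001 0.004 -0.04 190; 0 -0.001 0.0067 -0.057 190; 0 -0.001 0.0067 -0.057 190; 0 -0.001 0.0067 -0.057 190"
}}

```text
clock: 10.28
position: [0.5706, 0.1238, 0.1892]
ee_rot: [-0.214, 1.56, 0.214]
force: [-0.7, 0.7, 1.1]
width: 0.255
```

{"name": "move_arm", "arguments": {
  "steps": "0 0 0.002 -0.02 190; 0 0 0.002 -0.02 190; 0 0 0.002 -0.02 190"
}}

```text
clock: 10.53
position: [0.5727, 0.1241, 0.1891]
ee_rot: [-0.231, 1.558, 0.231]
force: [-1.1, 0.0, 0.4]
width: 0.256
```

{"name": "move_arm", "arguments": {
  "steps": "0 0 0.002 -0.02 190; 0 0 0.002 -0.02 190; 0 0 0.002 -0.02 190"
}}

```text
clock: 10.78
position: [0.5748, 0.1246, 0.189]
ee_rot: [-0.247, 1.557, 0.247]
force: [-0.3, -0.1, 0.6]
width: 0.256
```

{"name": "move_arm", "arguments": {
  "steps": "0 0 0.001 -0.01 190; 0 0 0.002 -0.02 190; 0 0 0.002 -0.02 190"
}}

```text
clock: 11.03
position: [0.5768, 0.1252, 0.189]
ee_rot: [-0.264, 1.555, 0.263]
force: [-1.2, -0.1, 1.2]
width: 0.256
```

```bash
python3 - <<'E'
from h import *
for i in range(1): rows([hookgrip(p,.19,0,.0935) for p in (1.5,1.53,1.55,1.57,1.6,1.62,1.64,1.66,1.68,1.7)])
d=grab('wrist','w12')
d=grab('side','s12'); cv2.imwrite('pics/s12c.png',cv2.resize(d['img'][110:200,150:270],(800,600),interpolation=cv2.INTER_CUBIC))
E
```

```text
pos [0.5768 0.1252 0.189 ] jaw 19.24 tilt -1.0 F [-1.21 -0.09  1.17] w 0.25579377775045054 t 11.0333 j [-0.49  0.39  0.26  1.7  -0.11  1.07  0.14]
-0.0010 0.0009 -0.0109 0.114
-0.0010 0.0007 -0.0081 0.084
-0.0010 0.0005 -0.0063 0.064
-0.0010 0.0004 -0.0044 0.044
-0.0010 0.0003 -0.0016 0.014
-0.0010 0.0003 0.0003 -0.006
-0.0010 0.0004 0.0022 -0.026
-0.0010 0.0004 0.0040 -0.046
-0.0010 0.0005 0.0059 -0.066
-0.0010 0.0007 0.0078 -0.086
```

View pics/w12.png

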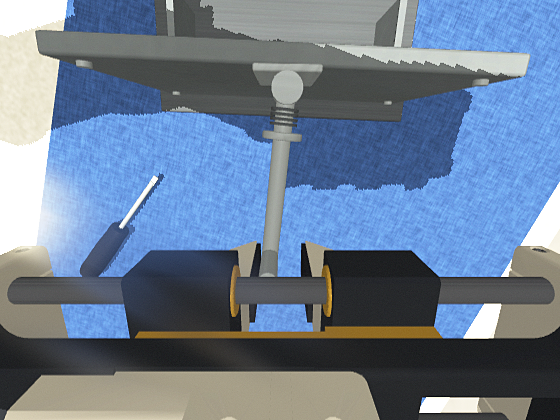

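{"name": "move_arm", "arguments": {
  "steps": "0 0 0.001 -0.01 190; 0 0 0.002 -0.02 190; 0 0 0.002 -0.02 190; 0 0 0.002 -0.02 190"
}}

```text
clock: 11.47
position: [0.5785, 0.1258, 0.189]
ee_rot: [-0.279, 1.553, 0.278]
force: [-0.3, -0.7, 0.7]
width: 0.258
```

{"name": "move_arm", "arguments": {
  "steps": "0 0 0.001 -0.01 190; 0 0 0.0015 -0.015 190; 0 0 0.0015 -0.015 190; 0 0 0.0015 -0.015 190"
}}

```text
clock: 11.8
position: [0.5799, 0.1263, 0.189]
ee_rot: [-0.29, 1.551, 0.29]
force: [-0.7, -1.2, 1.2]
width: 0.257
```

{"name": "move_arm", "arguments": {
  "steps": "0 0 0.001 -0.01 190; 0 0 0.0015 -0.015 190; 0 0 0.0015 -0.015 190; 0 0 0.0015 -0.015 190"
}}

```text
clock: 12.13
position: [0.5813, 0.1269, 0.189]
ee_rot: [-0.302, 1.55, 0.302]
force: [-1.5, -1.7, 1.6]
width: 0.252
```

{"name": "move_arm", "arguments": {
  "steps": "0 0 0.001 -0.01 190; 0 0 0.0015 -0.015 190; 0 0 0.0015 -0.015 190; 0 0 0.0015 -0.015 190"
}}

```text
clock: 12.47
position: [0.5827, 0.1275, 0.189]
ee_rot: [-0.314, 1.548, 0.314]
force: [-1.3, -2.0, 1.1]
width: 0.254
```

```bash
python3 - <<'E'
from h import *
rows([hookgrip(p,.19,0,.0935) for p in (1.66,1.68,1.7)])
print(arm.observe()['ft_torque'])
d=grab('wrist','w13'); P=pts(d)
E
```

```text
pos [0.5827 0.1275 0.189 ] jaw 22.92 tilt -1.0 F [-1.29 -1.98  1.05] w 0.25433517831036334 t 12.4667 j [-0.48  0.4   0.24  1.68 -0.11  1.07  0.2 ]
-0.0010 0.0003 -0.0023 0.018
-0.0010 0.0003 -0.0005 -0.002
-0.0010 0.0003 0.0014 -0.022
[-0.26701394  0.22441569 -0.02295475]
```

View pics/w13.png

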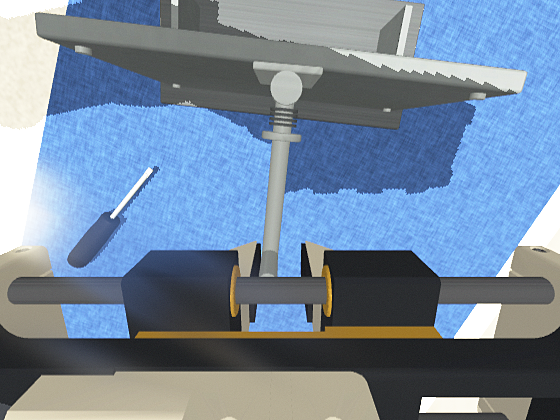

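```bash
cat >> h.py <<'E'
def armdir(d):
    P=pts(d); nv=np.array([.288,-.9577]); ax=np.array([-.9577,-.288])
    rel=P[...,:2]-M; rr=np.hypot(rel[...,0],rel[...,1])
    m=(P[...,2]>.2055)&(P[...,2]<.2095)&(rr>.033)&(rr<.08)&(rel@nv>.004)
    X=P[m][:,:2]
    c=np.median(X,0); 
    for _ in range(3):
        c=X.mean(0); V=np.linalg.svd(X-c,full_matrices=False)[2]; k=abs((X-c)@V[1])<.006; X=X[k]
    c=X.mean(0); v=V[0]*np.sign(V[0]@(c-M)); 
    phi=(np.arctan2(v[1],v[0])-A0)%(2*np.pi); off=np.cross(v,M-c)
    rel=c-M; phi2=(np.arctan2(rel[1],rel[0])-A0)%(2*np.pi)
    return len(X),c.round(4),'dirphi',round(phi,4),'phi via M',round(phi2,4),'M offset',off.round(4)
E
python3 - <<'E'
from h import *
for n in ('w4','w5','w12','w13'): print(n,armdir(load(n)))
E
```

```text
w4 (919, array([0.5013, 0.1781]), 'dirphi', np.float64(0.3413), 'phi via M', np.float64(0.3844), 'M offset', np.float64(-0.0024))
w5 (463, array([0.5017, 0.1789]), 'dirphi', np.float64(0.3442), 'phi via M', np.float64(0.378), 'M offset', np.float64(-0.0019))
w12 (1221, array([0.562 , 0.1607]), 'dirphi', np.float64(1.5077), 'phi via M', np.float64(1.5792), 'M offset', np.float64(-0.004))
w13 (1209, array([0.5656, 0.162 ]), 'dirphi', np.float64(1.576), 'phi via M', np.float64(1.6475), 'M offset', np.float64(-0.004))
```

{"name": "move_arm", "arguments": {
  "steps": "0 0 0.001 -0.01 190; 0 0 0.002 -0.02 190; 0 0 0.002 -0.02 190; 0 0 0.002 -0.02 190"
}}

```text
clock: 12.85
position: [0.5846, 0.1283, 0.189]
ee_rot: [-0.329, 1.545, 0.329]
force: [-0.3, -1.1, 0.0]
width: 0.257
```

```bash
python3 - <<'E'
from h import *
d=grab('wrist','w14'); print(armdir(d)); s,r,y=state(); print(y,s['force'])
E
```

```text
(1223, array([0.5667, 0.1623]), 'dirphi', np.float64(1.5961), 'phi via M', np.float64(1.6688), 'M offset', np.float64(-0.004))
24.057375392501026 [-0.32451199 -1.54822149  0.15168545]
```

{"name": "move_arm", "arguments": {
  "steps": "0 0 0.001 -0.01 190; 0 0 0.002 -0.02 190; 0 0 0.002 -0.02 190; 0 0 0.002 -0.02 190"
}}

```text
clock: 13.23
position: [0.586, 0.129, 0.1889]
ee_rot: [-0.345, 1.544, 0.345]
force: [-3.2, -2.4, 0.2]
width: 0.254
```

```bash
python3 - <<'E'
from h import *
d=grab('wrist','w15'); print(armdir(d)); s,r,y=state(); print(y,s['force'])
E
```

```text
(1216, array([0.5675, 0.1627]), 'dirphi', np.float64(1.6167), 'phi via M', np.float64(1.6851), 'M offset', np.float64(-0.0038))
25.19783887427346 [-2.3072526  -1.53981001  1.47552167]
```

{"name": "move_arm", "arguments": {
  "steps": "0 0 0.001 -0.01 190; 0 0 0.0015 -0.015 190; 0 0 0.0015 -0.015 190; 0 0 0.0015 -0.015 190"
}}

```text
clock: 13.62
position: [0.5872, 0.1295, 0.1888]
ee_rot: [-0.357, 1.542, 0.357]
force: [-4.5, -3.0, 0.7]
width: 0.258
```

```bash
python3 - <<'E'
from h import *
d=grab('wrist','w16'); print(armdir(d)); s,r,y=state(); print(y,s['force'])
E
```

```text
(1245, array([0.5682, 0.163 ]), 'dirphi', np.float64(1.6235), 'phi via M', np.float64(1.6976), 'M offset', np.float64(-0.0041))
26.073215117961436 [-4.58433807 -3.23902043 -0.41579529]
```

{"name": "move_arm", "arguments": {
  "steps": "0 0 0.001 -0.005 190; 0 0 0.0015 -0.01 190; 0 0 0.0015 -0.01 190; 0 0 0.0015 -0.01 190"
}}

```text
clock: 14.0
position: [0.5881, 0.1299, 0.1887]
ee_rot: [-0.365, 1.542, 0.364]
force: [-5.5, -3.3, 1.3]
width: 0.255
```

```bash
python3 - <<'E'
from h import *
d=grab('wrist','w17'); print(armdir(d)); s,r,y=state(); print(y,s['force'])
E
```

```text
(1228, array([0.5686, 0.1633]), 'dirphi', np.float64(1.637), 'phi via M', np.float64(1.7073), 'M offset', np.float64(-0.0039))
26.638993356543512 [-5.59833244 -2.78429253  1.62398581]
```

{"name": "move_arm", "arguments": {
  "steps": "0 0 -0.003 0 190; 0 0 -0.006 0 190; 0 0 -0.009 0 190; 0 0 -0.009 0 190; -0.03 0 -0.009 0 190; -0.07 0 -0.009 0 190; -0.1 0 -0.009 0 190; -0.1 0 -0.009 0 190; -0.1 0 -0.009 0 190"
}}

```text
clock: 14.8
position: [0.5825, 0.1268, 0.2913]
ee_rot: [-0.364, 1.535, 0.365]
force: [-0.6, -0.3, -1.5]
width: 0.256
```

```bash
python3 - <<'E'
from h import *
d=grab('wrist','w18'); print(armdir(d)); s,r,y=state(); print(y,s['force'],s['position'],s['joints'].round(2))
P=pts(d); m=(P[...,2]>.23)&(P[...,2]<.245); print(m.sum(),np.median(P[m],0),P[m].min(0),P[m].max(0))
E
```

```text
(490, array([0.5671, 0.1613]), 'dirphi', np.float64(1.5976), 'phi via M', np.float64(1.6684), 'M offset', np.float64(-0.004))
26.65141643988591 [0.83451218 0.51223924 0.06503864] [0.58145205 0.12664886 0.28955248] [-0.48  0.33  0.25  1.53 -0.08  1.29  0.24]
126 [0.57917297 0.12502793 0.23777356] [0.57474938 0.11937935 0.2300527 ] [0.58437514 0.12927399 0.23980099]
```

View pics/w18.png

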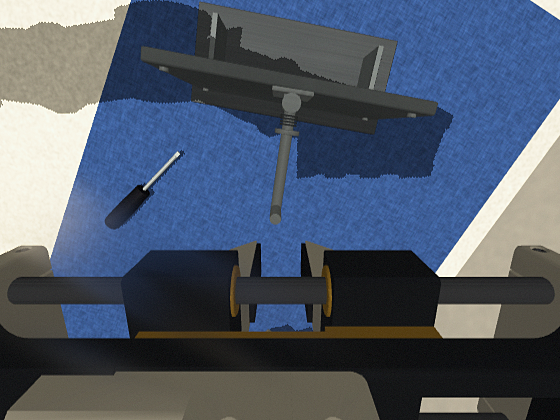

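```bash
python3 - <<'E'
from h import *
rows([(.5745,-.165,.30,70)])
E
```

```text
pos [0.5815 0.1266 0.2896] jaw 26.65 tilt -1.0 F [0.83 0.51 0.07] w 0.25559903008546286 t 14.85 j [-0.48  0.33  0.25  1.53 -0.08  1.29  0.24]
-0.0107 -0.2575 -0.1370 -0.757
```

{"name": "move_arm", "arguments": {
  "steps": "-0.01 -0.03 -0.016 -0.08 115; -0.011 -0.065 -0.035 -0.2 115; -0.011 -0.1 -0.053 -0.3 115; -0.011 -0.135 -0.072 -0.4 115; -0.011 -0.17 -0.09 -0.5 115; -0.011 -0.2 -0.107 -0.6 115; -0.011 -0.23 -0.123 -0.7 115; -0.011 -0.2575 -0.137 -0.757 115; -0.011 -0.2575 -0.137 -0.757 115; -0.011 -0.2575 -0.137 -0.757 115"
}}

```text
clock: 15.68
position: [0.5729, -0.1676, 0.2985]
ee_rot: [-0.944, 1.358, 0.946]
force: [0.6, 0.5, -0.1]
width: 0.55
```

```bash
python3 - <<'E'
from h import *
rows([(.5745,-.165,.30,70),(.5745,-.165,.168,70)])
d=grab('wrist','w20')
P=pts(d); m=(P[...,2]>.216)&(P[...,2]<.228)&(abs(P[...,1]+.165)<.03)
X=P[m]; c=X.mean(0); V=np.linalg.svd(X[:,:2]-c[:2],full_matrices=False)[2]; print(m.sum(),c,V[0],np.degrees(np.arctan2(V[0][1],V[0][0])),((X[:,:2]-c[:2])@V.T).min(0),((X[:,:2]-c[:2])@V.T).max(0))
for n in ('top','side'):
    d=grab(n,n[0]+'20'); print(n,armdir(d)); P=pts(d); m=(P[...,2]>.232)&(P[...,2]<.242)&(P[...,1]>.09)&(P[...,1]<.16)&(P[...,0]<.6)&(P[...,0]>.55); print(m.sum(),P[m].mean(0),P[m].min(0),P[m].max(0))
    rel=np.hypot(P[...,0]-.5497,P[...,1]-.214); m=(P[...,2]>.2085)&(P[...,2]<.225)&(rel<.018); print('hub',m.sum(),P[m].mean(0),P[m].min(0),P[m].max(0))
cv2.imwrite('pics/s20c.png',cv2.resize(load('s20')['img'][110:290,150:390],(800,600),interpolation=cv2.INTER_CUBIC))
cv2.imwrite('pics/t20c.png',cv2.resize(load('t20')['img'][160:310,95:295],(800,600),interpolation=cv2.INTER_CUBIC))
E
```

```text
pos [ 0.5729 -0.1676  0.2985] jaw 69.74 tilt -1.0 F [ 0.61  0.47 -0.11] w 0.5500723192642037 t 15.6833 j [ 0.03  0.33  0.24  1.51 -0.08  1.32  1.49]
-0.0015 -0.0006 0.0030 -0.004
0.1305 -0.0008 0.0031 -0.004
269 [ 0.59349454 -0.16361023  0.22331469] [0.9994048 0.0344971] 1.976930684646991 [-0.02985542 -0.00730726] [0.12861146 0.00830574]
top (74, array([0.5658, 0.161 ]), 'dirphi', np.float64(1.6139), 'phi via M', np.float64(1.6439), 'M offset', np.float64(-0.0017))
22 [0.57805852 0.12433405 0.23643515] [0.57389368 0.12026081 0.23375708] [0.58250022 0.12907964 0.23906218]
hub 67 [0.54892223 0.21195848 0.21105277] [0.53466655 0.19812389 0.20860139] [0.55723161 0.22219662 0.21463142]
side (33, array([0.565 , 0.1589]), 'dirphi', np.float64(1.6113), 'phi via M', np.float64(1.6178), 'M offset', np.float64(-0.0004))
11 [0.57640782 0.1217173  0.235302  ] [0.57288389 0.11729983 0.23204085] [0.57963793 0.12711385 0.23819108]
hub 26 [0.54840419 0.21181188 0.21086673] [0.54037853 0.20027548 0.20931492] [0.55567838 0.22375891 0.21253295]
```

View pics/s20c.png

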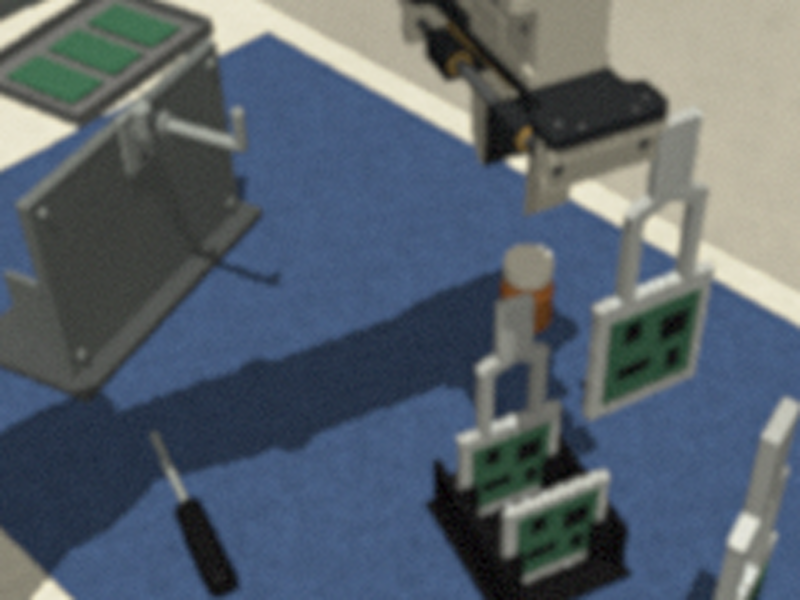

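View pics/w20.png

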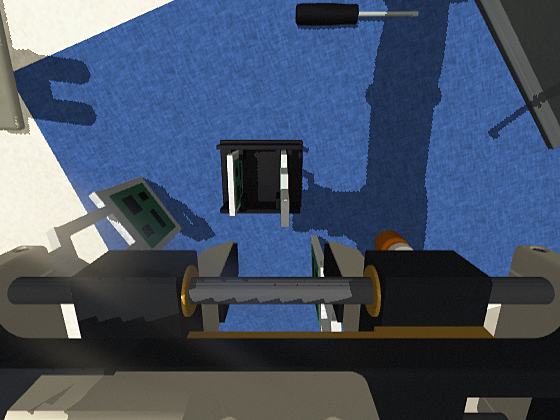

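View pics/t20c.png

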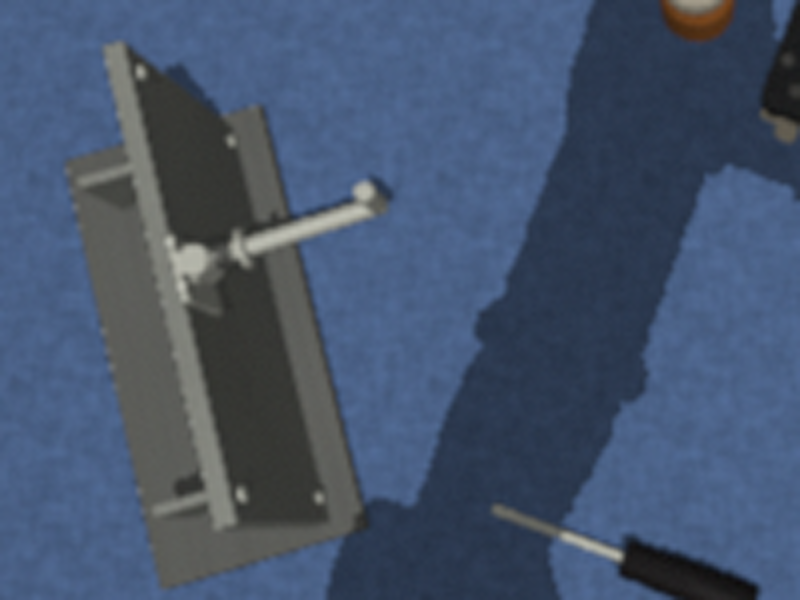

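```bash
python3 - <<'E'
from h import *
d=load('w20'); P=pts(d); m=(P[...,2]>.21)&(P[...,2]<.228)&(np.hypot(P[...,1]+.165,P[...,0]-.5745)<.025)
X=P[m]; c=X.mean(0); V=np.linalg.svd(X[:,:2]-c[:2],full_matrices=False)[2]; t=(X[:,:2]-c[:2])@V.T; print(m.sum(),c,V[0],np.degrees(np.arctan2(V[0][1],V[0][0])),np.percentile(t,[2,98],axis=0)); print(c[:2]+V.T@np.percentile(t,[2,98],axis=0).mean(0))
ii=np.argwhere(m); print(ii.min(0),ii.max(0))
E
```

```text
245 [ 0.57500606 -0.16420458  0.22380347] [ 0.93607145 -0.35180995] -20.598059742856663 [[-0.0110925  -0.00328852]
 [ 0.01379432  0.00330488]]
[ 0.57626773 -0.16468751]
[196 281] [226 289]
```

{"name": "move_arm", "arguments": {
  "steps": "0.03 0.001 0.003 0 115; 0.07 0.0015 0.0035 0 115; 0.1 0.0015 0.0035 0 115; 0.12 0.0015 0.0035 0 115; 0.13 0.0015 0.0035 0 115; 0.13 0.0015 0.0035 0 115; 0.13 0.0015 0.0035 0 115"
}}

```text
clock: 16.42
position: [0.5742, -0.1606, 0.1705]
ee_rot: [-0.949, 1.354, 0.949]
force: [0.4, 0.2, 1.5]
width: 0.548
```

```bash
python3 - <<'E'
from h import *
rows([(.5755,-.1648,.168,69.6)])
d=grab('wrist','w21')
d=grab('side','s21');cv2.imwrite('pics/s21c.png',cv2.resize(d['img'][150:270,250:390],(700,600),interpolation=cv2.INTER_CUBIC))
E
```

```text
pos [ 0.5742 -0.1606  0.1705] jaw 70.08 tilt -1.0 F [0.36 0.24 1.53] w 0.548317042161632 t 16.4167 j [ 0.03  0.42  0.21  1.7  -0.1   1.03  1.5 ]
0.0025 -0.0026 -0.0035 0.008
```

View pics/s21c.png

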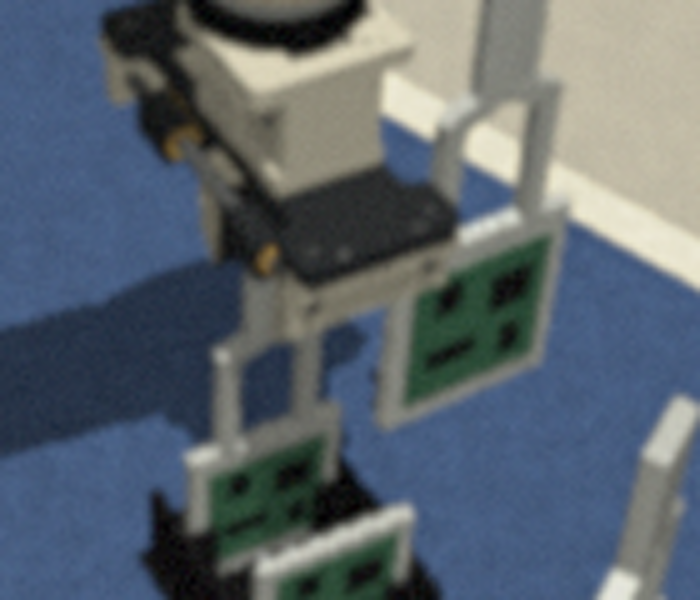

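View pics/w21.png

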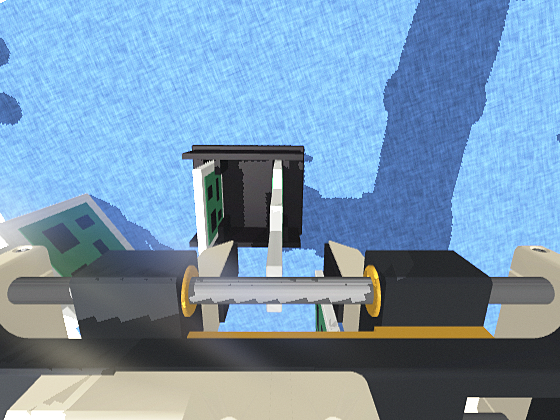

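{"name": "move_arm", "arguments": {
  "steps": "0.001 -0.002 -0.0035 0.008 115; 0.001 -0.0026 -0.0035 0.008 115; 0.001 -0.0026 -0.0035 0.008 170; 0.001 -0.0026 -0.0035 0.008 255; 0.001 -0.0026 -0.0035 0.008 255; 0.001 -0.0026 -0.0035 0.008 255; 0.001 -0.0026 -0.0035 0.008 255; 0.001 -0.0026 -0.0035 0.008 255; 0.001 -0.0026 -0.0035 0.008 255",
  "squeeze": 25
}}

```text
clock: 17.27
position: [0.575, -0.1656, 0.169]
ee_rot: [-0.942, 1.357, 0.942]
force: [-0.4, -0.6, -0.8]
width: 0.089
```

```bash
python3 - <<'E'
from h import *
rows([(.5755,-.1648,.168,69.6)])
d=grab('wrist','w22')
E
```

```text
pos [ 0.575  -0.1656  0.169 ] jaw 69.55 tilt -1.0 F [-0.4  -0.61 -0.79] w 0.08853317485366309 t 17.2667 j [ 0.04  0.42  0.21  1.7  -0.1   1.03  1.5 ]
0.0010 -0.0002 0.0009 -0.001
```

View pics/w22.png

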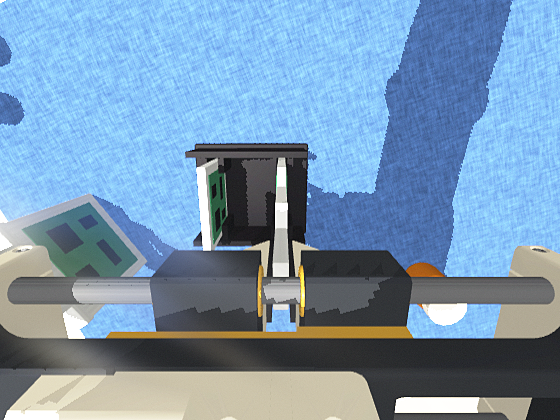

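{"name": "move_arm", "arguments": {
  "steps": "-0.01 0 0 0 255; -0.025 0 0 0 255; -0.045 0 0 0 255; -0.065 0 0 0 255; -0.085 0 0 0 255; -0.105 0 0 0 255; -0.125 0 0 0 255; -0.14 0 0 0 255; -0.14 0 0 0 255; -0.14 0 0 0 255"
}}

```text
clock: 18.15
position: [0.5752, -0.1657, 0.3096]
ee_rot: [-0.943, 1.356, 0.941]
force: [-0.8, 0.4, -2.7]
width: 0.087
```

```bash
python3 - <<'E'
from h import *
rows([])
d=grab('wrist','w23')
d=grab('side','s23');cv2.imwrite('pics/s23c.png',cv2.resize(d['img'][90:290,230:410],(540,600),interpolation=cv2.INTER_CUBIC))
# carrier plate orientation from side
Q=pts(d); s=arm.observe()['position']; 
for lo in np.arange(.14,.37,.012):
    m=(abs(Q[...,0]-s[0])<.06)&(abs(Q[...,1]-s[1])<.05)&(Q[...,2]>lo)&(Q[...,2]<lo+.012)
    if m.sum()>4:
        X=Q[m]; a=np.radians(69.6); print(lo.round(3),m.sum(),'jaw',np.percentile((X[:,:2]-s[:2])@[np.cos(a),np.sin(a)],[2,50,98]).round(4),'wid',np.percentile((X[:,:2]-s[:2])@[np.sin(a),-np.cos(a)],[2,98]).round(4))
E
```

```text
pos [ 0.5752 -0.1657  0.3096] jaw 69.55 tilt -1.0 F [-0.83  0.36 -2.72] w 0.08670210346837619 t 18.15 j [ 0.02  0.32  0.24  1.49 -0.08  1.34  1.48]
0.14 44 jaw [-0.0058 -0.0041 -0.0022] wid [-0.0407  0.0378]
0.152 103 jaw [-0.0068 -0.0045 -0.002 ] wid [-0.0409  0.0396]
0.164 105 jaw [-0.0069 -0.0051 -0.0012] wid [-0.0406  0.0391]
0.176 119 jaw [-0.0071 -0.0053 -0.0018] wid [-0.0403  0.0382]
0.188 127 jaw [-0.0074 -0.0051 -0.001 ] wid [-0.0406  0.0397]
0.2 121 jaw [-0.0073 -0.0049 -0.0004] wid [-0.0405  0.0385]
0.212 127 jaw [-0.0071 -0.0051 -0.0014] wid [-0.041   0.0381]
0.224 145 jaw [-0.0066 -0.0045 -0.0017] wid [-0.0402  0.0395]
0.236 144 jaw [-0.006  -0.0032  0.0028] wid [-0.0407  0.0396]
0.248 47 jaw [-0.0051 -0.0038  0.0043] wid [-0.0259  0.026 ]
0.26 42 jaw [-0.0056 -0.0036  0.0028] wid [-0.0262  0.0251]
0.272 49 jaw [-0.0063 -0.0034  0.0019] wid [-0.0263  0.0247]
0.284 53 jaw [-0.0062 -0.0037  0.0024] wid [-0.0268  0.026 ]
0.296 69 jaw [-0.0062 -0.0039  0.0034] wid [-0.0264  0.0265]
0.308 85 jaw [-0.0064 -0.004   0.0023] wid [-0.0207  0.02  ]
0.32 43 jaw [-0.0064 -0.0043  0.0025] wid [-0.0131  0.0119]
0.332 34 jaw [-0.0167 -0.004   0.014 ] wid [-0.0137 -0.0003]
0.344 69 jaw [-0.0226 -0.0065  0.0201] wid [-0.0128 -0.0036]
0.356 76 jaw [-0.0241 -0.0067  0.0194] wid [-0.0129 -0.0034]
0.368 31 jaw [-0.0243 -0.0196 -0.0039] wid [-0.0124 -0.0047]
```

View pics/s23c.png

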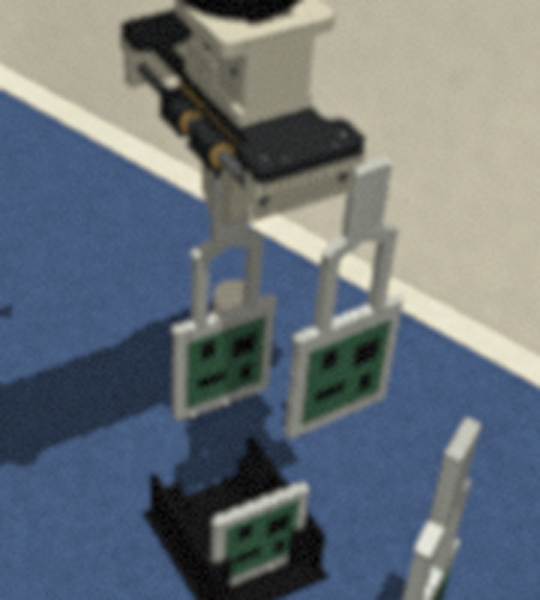

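View pics/w23.png

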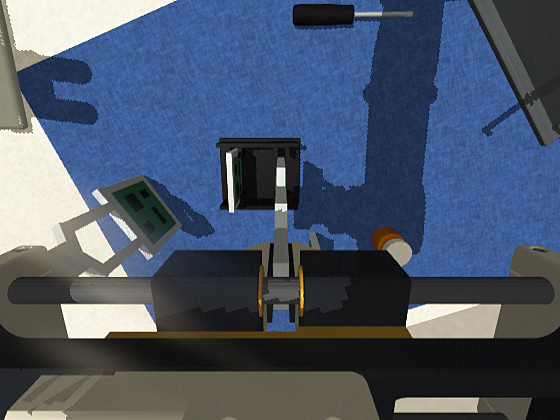

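```bash
cat >> h.py <<'E'
U=np.array([np.cos(np.radians(-71.3)),np.sin(np.radians(-71.3))]); H=np.array([.5665,.161])+.038*U-.095*U; JW=108.7
def onarm(s,z,lat=0):
    p=H+U*s+lat*np.array([-U[1],U[0]]); return (p[0],p[1],z,JW)
def S():
    s,r,y=state(); q=s['position'][:2]-H; print('s',(q@U).round(4),'lat',(q@[-U[1],U[0]]).round(4),'z',s['position'][2].round(4),'jaw',y.round(2),'F',s['force'].round(2),'Fs',(s['force'][:2]@U).round(2),'Flat',(s['force'][:2]@[-U[1],U[0]]).round(2),'T',s['ft_torque'].round(3),'w',s['width'].round(3),'t',s['clock'])
E
python3 - <<'E'
from h import *
rows([onarm(.14,.31),onarm(.14,.252)]); S(); print(H)
E
```

```text
pos [ 0.5744 -0.1654  0.3079] jaw 69.55 tilt -1.0 F [-0.63  0.11 -3.78] w 0.08696558151312314 t 18.25 j [ 0.02  0.33  0.24  1.49 -0.08  1.34  1.48]
-0.0021 0.0690 0.2387 -0.683
0.0559 0.0689 0.2387 -0.683Traceback (most recent call last):
  File "<stdin>", line 2, in <module>
  File "h.py", line 50, in S
    s,r,y=state(); q=s['position'][:2]-H; print('s',(q@U).round(4),'lat',(q@[-U[1],U[0]]).round(4),'z',s['position'][2].round(4),'jaw',y.round(2),'F',s['force'].round(2),'Fs',(s['force'][:2]@U).round(2),'Flat',(s['force'][:2]@[-U[1],U[0]]).round(2),'T',s['ft_torque'].round(3),'w',s['width'].round(3),'t',s['clock'])
                                                                                                                                                                                                                                                                                         ^^^^^^^^^^^^^^^^
AttributeError: 'float' object has no attribute 'round'
```

{"name": "move_arm", "arguments": {
  "steps": "0 0.005 0.02 -0.06 255; 0 0.013 0.045 -0.13 255; 0 0.02 0.07 -0.2 255; 0 0.028 0.098 -0.28 255; 0 0.036 0.126 -0.36 255; 0 0.044 0.154 -0.44 255; 0 0.052 0.18 -0.52 255; 0 0.059 0.205 -0.6 255; 0 0.065 0.225 -0.66 255; 0 0.069 0.2387 -0.683 255"
}}

```text
clock: 19.08
position: [0.593, 0.0852, 0.3079]
ee_rot: [-1.448, 1.034, 1.452]
force: [0.3, -0.5, -2.1]
width: 0.085
```

{"name": "move_arm", "arguments": {
  "steps": "0 0 0 0 255; 0.02 0 0 0 255; 0.04 0 0 0 255; 0.054 0 0 0 255; 0.054 0 0 0 255; 0.054 0 0 0 255"
}}

```text
clock: 19.58
position: [0.5934, 0.0808, 0.2545]
ee_rot: [-1.443, 1.04, 1.445]
force: [-0.7, 1.3, -2.2]
width: 0.083
```

```bash
sed -i "s/s\['width'\].round(3)/round(float(s['width']),3)/" h.py; python3 - <<'E'
from h import *
rows([onarm(.14,.252),onarm(.06,.252)]); S(); 
d=grab('wrist','w25')
d=grab('side','s25');cv2.imwrite('pics/s25c.png',cv2.resize(d['img'][100:250,140:340],(800,600),interpolation=cv2.INTER_CUBIC))
d=grab('top','t25');cv2.imwrite('pics/t25c.png',cv2.resize(d['img'][160:310,95:295],(800,600),interpolation=cv2.INTER_CUBIC))
E
```

```text
pos [0.5934 0.0808 0.2545] jaw 108.55 tilt -1.0 F [-0.68  1.28 -2.22] w 0.08313058703123148 t 19.5833 j [-0.23  0.36  0.01  1.56 -0.    1.22  1.67]
0.0025 -0.0003 0.0016 -0.003
0.0025 -0.0001 0.0816 -0.003
s 0.1416 lat -0.0003 z 0.2545 jaw 108.55 F [-0.68  1.28 -2.22] Fs -1.43 Flat -0.23 T [0.024 0.02  0.017] w 0.083 t 19.5833
```

View pics/s25c.png

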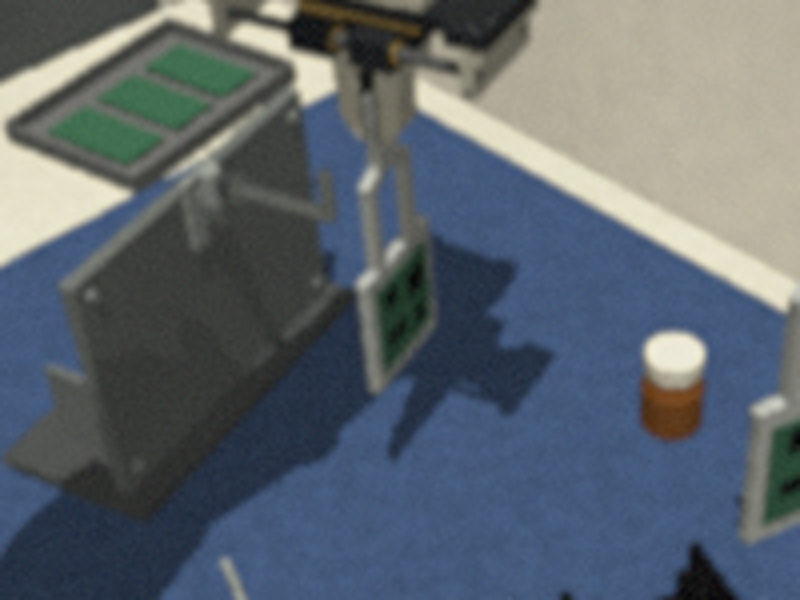

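View pics/w25.png

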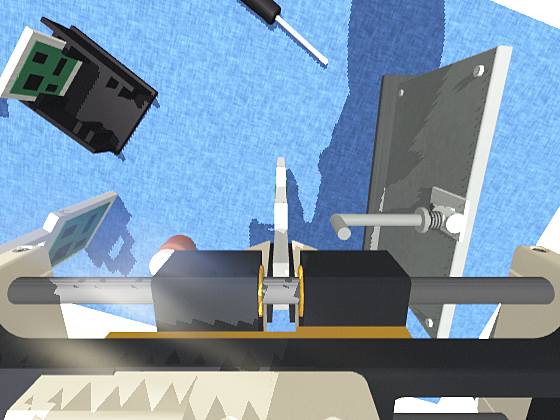

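View pics/t25c.png

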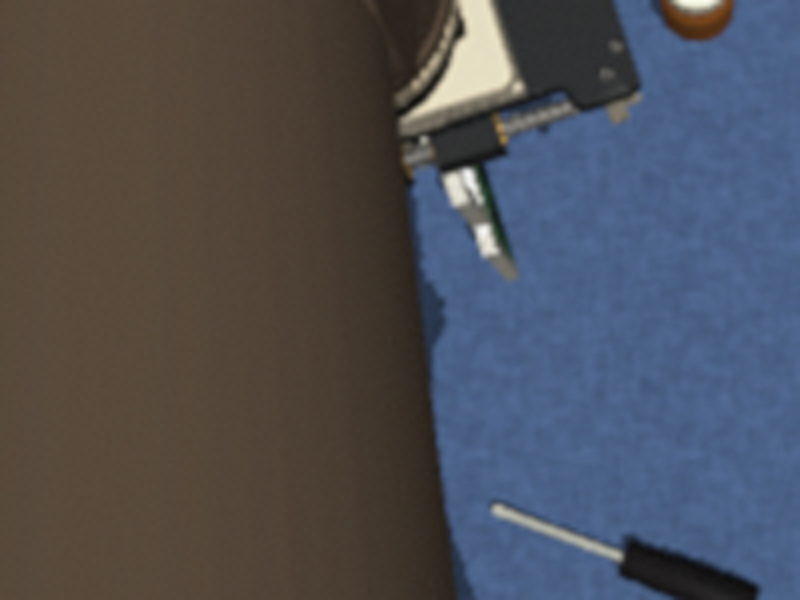

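```bash
python3 - <<'E'
from h import *
d=load('w25'); P=pts(d); print(armdir(d))
rel=P[...,:2]-H; s=rel@U; l=rel@np.array([-U[1],U[0]])
m=(P[...,2]>.23)&(P[...,2]<.245)&(abs(l)<.015)&(s>.08)&(s<.11); X=P[m]; print('pin',m.sum(),X.mean(0).round(4),'s',s[m].min(),s[m].max(),'l',np.percentile(l[m],[5,50,95]),np.percentile(X[:,2],[50,95]))
m=(P[...,2]>.2)&(P[...,2]<.211)&(abs(l)<.012)&(s>.035)&(s<.085)
for a in (.035,.045,.055,.065,.075):
    k=m&(s>a)&(s<a+.01); print(a,k.sum(),np.percentile(l[k],[3,50,97]).round(4),np.percentile(P[k][:,2],[50,97]).round(4), 'l@top',np.median(l[k&(P[...,2]>np.percentile(P[k][:,2],80))]).round(4))
m=(P[...,2]>.21)&(P[...,2]<.22)&(abs(l)<.02)&(s<.035)&(s>-.02); print('collar/hub',m.sum(), np.histogram(s[m],np.arange(-.02,.036,.004)))
# carrier points: sides as seen
q=arm.observe()['position']; 
m=(P[...,2]>.09)&(P[...,2]<.3)&(abs(s-.1416)<.02)&(abs(l)<.05)
for lo in np.arange(.09,.3,.02):
    k=m&(P[...,2]>lo)&(P[...,2]<lo+.02)
    if k.sum()>5: print(lo.round(3),k.sum(),'s',np.percentile(s[k]-.1416,[3,50,97]).round(4),'l',np.percentile(l[k],[3,97]).round(4))
d=load('s25'); Q=pts(d); rel=Q[...,:2]-H; s=rel@U; l=rel@np.array([-U[1],U[0]]); m=(Q[...,2]>.08)&(Q[...,2]<.3)&(abs(s-.1416)<.02)&(abs(l)<.05)
print('side')
for lo in np.arange(.08,.3,.02):
    k=m&(Q[...,2]>lo)&(Q[...,2]<lo+.02)
    if k.sum()>5: print(lo.round(3),k.sum(),'s',np.percentile(s[k]-.1416,[3,50,97]).round(4),'l',np.percentile(l[k],[3,97]).round(4), Q[k][:,2].min().round(4))
E
```

```text
(547, array([0.5664, 0.1608]), 'dirphi', np.float64(1.602), 'phi via M', np.float64(1.6528), 'M offset', np.float64(-0.0029))
pin 179 [0.5788 0.1233 0.2371] s 0.09135623486846084 0.10112931138588568 l [-0.00420147 -0.00063121  0.00412179] [0.23777838 0.23888322]
0.035 146 [-0.0041 -0.0009  0.0043] [0.2083 0.21  ] l@top 0.001
0.045 147 [-0.0041 -0.0007  0.0045] [0.2083 0.2098] l@top 0.0003
0.055 149 [-0.0041 -0.0006  0.0043] [0.2082 0.2097] l@top 0.0003
0.065 144 [-0.0042 -0.0008  0.0045] [0.2082 0.2097] l@top 0.0003
0.075 144 [-0.0044 -0.0008  0.0044] [0.2081 0.21  ] l@top 0.0003
collar/hub 591 (array([  0,   0,   0,  34,  90,  97,  91,  56,  36,  43,  21, 122,   1]), array([-0.02 , -0.016, -0.012, -0.008, -0.004,  0.   ,  0.004,  0.008,
        0.012,  0.016,  0.02 ,  0.024,  0.028,  0.032]))
0.09 7 s [-0.0036 -0.0004  0.0039] l [-0.0398 -0.0389]
0.11 15 s [-0.0043  0.0007  0.0045] l [-0.0398 -0.0318]
0.13 17 s [-0.0034  0.0006  0.0037] l [-0.04   -0.0395]
0.15 32 s [-0.0034  0.0011  0.0053] l [-0.0399 -0.0132]
0.17 228 s [-0.0048 -0.0003  0.0051] l [-0.0407 -0.0172]
0.19 61 s [-0.0
[... 323 characters left out ...]

side
0.08 25 s [-0.0002  0.003   0.0052] l [-0.0393  0.0376] 0.0923
0.1 95 s [-0.0019  0.0039  0.0059] l [-0.0413  0.0367] 0.1001
0.12 105 s [-0.0016  0.0044  0.0063] l [-0.0407  0.0366] 0.1203
0.14 105 s [-0.0019  0.0044  0.0062] l [-0.0412  0.0382] 0.1406
0.16 119 s [-0.0016  0.0041  0.0063] l [-0.0415  0.0392] 0.1603
0.18 117 s [-0.004   0.0029  0.0048] l [-0.0419  0.0373] 0.1801
0.2 59 s [-0.0041  0.0026  0.0049] l [-0.0278  0.0248] 0.2003
0.22 54 s [-0.0031  0.0022  0.0051] l [-0.0269  0.0248] 0.2216
0.24 79 s [-0.004   0.003   0.0052] l [-0.0276  0.0247] 0.2404
0.26 44 s [-0.0037  0.0033  0.0048] l [-0.0139  0.0114] 0.2613
0.28 84 s [-0.0186  0.0018  0.0189] l [-0.014  -0.0074] 0.2806
```

{"name": "move_arm", "arguments": {
  "steps": "0.001 -0.001 0.008 0 255; 0.001 -0.001 0.017 0 255; 0.001 -0.001 0.027 0 255; 0.001 -0.001 0.037 0 255; 0.001 -0.001 0.047 0 255; 0.001 -0.001 0.057 0 255; 0.001 -0.001 0.067 0 255; 0.001 -0.001 0.076 0 255; 0.001 -0.001 0.081 0 255; 0.001 -0.001 0.081 0 255"
}}

```text
clock: 20.57
position: [0.5681, 0.161, 0.254]
ee_rot: [-1.446, 1.035, 1.447]
force: [0.3, -0.5, -2.0]
width: 0.086
```

```bash
python3 - <<'E'
from h import *
S(); rows([onarm(.06,.252,-.001),onarm(.06,.214,-.001)])
d=grab('wrist','w26'); print(armdir(d))
d=grab('side','s26');cv2.imwrite('pics/s26c.png',cv2.resize(d['img'][100:250,140:340],(800,600),interpolation=cv2.INTER_CUBIC))
E
```

```text
s 0.0575 lat 0.0016 z 0.254 jaw 108.81 F [ 0.34 -0.49 -1.98] Fs 0.57 Flat 0.16 T [-0.035 -0.038  0.063] w 0.086 t 20.5667
pos [0.5681 0.161  0.254 ] jaw 108.81 tilt -1.0 F [ 0.34 -0.49 -1.98] w 0.08564425764861514 t 20.5667 j [-0.35  0.34 -0.02  1.58  0.01  1.22  1.53]
0.0020 0.0026 -0.0025 0.002
0.0400 0.0026 -0.0025 0.002
(445, array([0.5662, 0.1617]), 'dirphi', np.float64(1.59), 'phi via M', np.float64(1.6563), 'M offset', np.float64(-0.0037))
```

View pics/s26c.png

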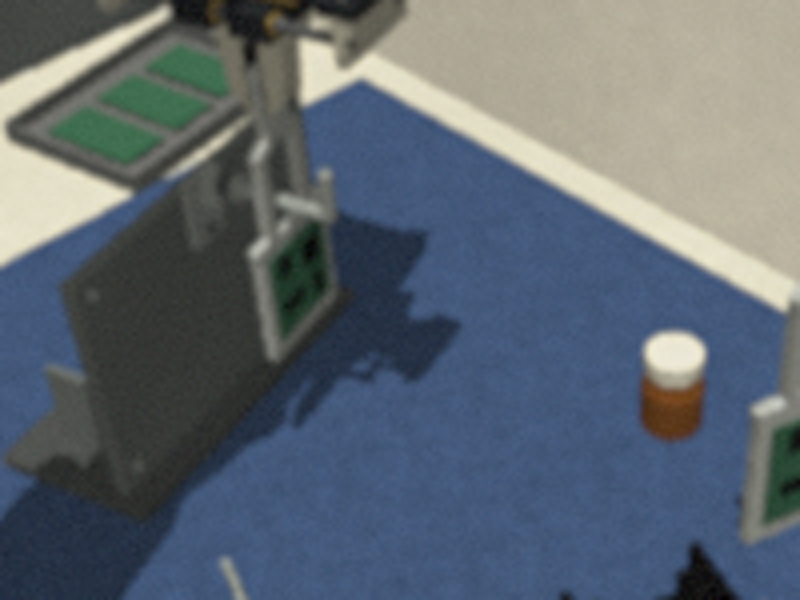

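View pics/w26.png

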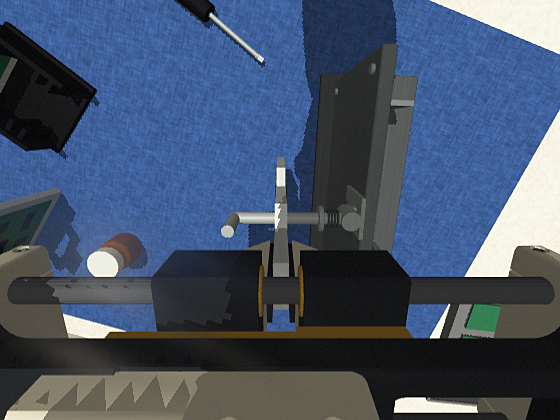

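{"name": "move_arm", "arguments": {
  "steps": "0.005 0.001 0 0 255; 0.012 0.0026 -0.001 0 255; 0.02 0.0026 -0.002 0 255; 0.028 0.0026 -0.002 0 255; 0.035 0.0026 -0.002 0 255; 0.038 0.0026 -0.002 0 255; 0.038 0.0026 -0.002 0 255; 0.038 0.0026 -0.002 0 255"
}}

```text
clock: 21.33
position: [0.5669, 0.1565, 0.2158]
ee_rot: [-1.445, 1.037, 1.446]
force: [0.1, -0.3, -1.6]
width: 0.086
```

```bash
python3 - <<'E'
from h import *
S(); d=grab('wrist','w27'); print(armdir(d))
P=pts(d); rel=P[...,:2]-H; s=rel@U; l=rel@np.array([-U[1],U[0]])
m=(P[...,2]>.2)&(P[...,2]<.2115)&(abs(l)<.012)&(s>.035)&(s<.085)&(abs(s-.058)>.01); print('arm',m.sum(),np.percentile(l[m],[3,50,97]),np.median(P[m][:,2]))
q=arm.observe()['position']; s0=(q[:2]-H)@U; 
m=(P[...,2]>.155)&(P[...,2]<.21)&(abs(s-s0)<.006)&(l<-.01)&(l>-.04); print('leg',m.sum(),np.percentile(l[m],[3,25,50]))
E
```

```text
s 0.0614 lat -0.0011 z 0.2158 jaw 108.69 F [ 0.11 -0.27 -1.59] Fs 0.3 Flat 0.02 T [0.076 0.006 0.068] w 0.086 t 21.3333
(546, array([0.565 , 0.1627]), 'dirphi', np.float64(1.577), 'phi via M', np.float64(1.6415), 'M offset', np.float64(-0.0035))
arm 575 [-0.00427097 -0.00134588  0.00396322] 0.20822402452925828
leg 177 [-0.02595772 -0.02571727 -0.02560386]
```

{"name": "move_arm", "arguments": {
  "steps": "0.002 0 0 0 255; 0.004 0 0 0 255; 0.005 0 0 0 255; 0.005 0 0 0 255; 0.005 0 0 0 255"
}}

```text
clock: 21.8
position: [0.5669, 0.1565, 0.211]
ee_rot: [-1.445, 1.037, 1.445]
force: [0.2, 0.2, -2.6]
width: 0.089
```

{"name": "move_arm", "arguments": {
  "steps": "0.0005 0 0 0 255; 0.001 0 0 0 255; 0.001 0 0 0 255; 0.001 0 0 0 255"
}}

```text
clock: 22.13
position: [0.5669, 0.1565, 0.21]
ee_rot: [-1.445, 1.037, 1.445]
force: [0.0, -0.1, -3.1]
width: 0.087
```

{"name": "move_arm", "arguments": {
  "steps": "0.0005 0 0 0 255; 0.001 0 0 0 255; 0.001 0 0 0 255; 0.001 0 0 0 255"
}}

```text
clock: 22.47
position: [0.5669, 0.1565, 0.209]
ee_rot: [-1.445, 1.037, 1.445]
force: [-0.6, 1.0, -2.7]
width: 0.087
```

{"name": "move_arm", "arguments": {
  "steps": "0.0005 0 0 0 255; 0.001 0 0 0 255; 0.001 0 0 0 255; 0.001 0 0 0 255"
}}

```text
clock: 22.8
position: [0.5671, 0.1566, 0.2083]
ee_rot: [-1.445, 1.036, 1.445]
force: [-0.8, -0.3, 0.6]
width: 0.081
```

```bash
python3 - <<'E'
from h import *
S()
E
```

```text
s 0.0614 lat -0.0008 z 0.2083 jaw 108.69 F [-0.8  -0.32  0.55] Fs 0.05 Flat -0.86 T [0.041 0.015 0.016] w 0.081 t 22.8
```

{"name": "move_arm", "arguments": {
  "steps": "0 0 0.002 0 255; 0 0 0.005 0 255; 0 0 0.008 0 255; 0 0 0.011 0 255; 0 0 0.014 0 255; 0 0 0.017 0 255; 0 0 0.02 0 255; 0 0 0.022 0 255; 0 0 0.022 0 255; 0 0 0.022 0 255",
  "squeeze": 8
}}

```text
clock: 23.63
position: [0.5599, 0.1781, 0.2083]
ee_rot: [-1.445, 1.035, 1.446]
force: [0.4, 0.4, 3.2]
width: 0.091
```

```bash
python3 - <<'E'
from h import *
S(); d=grab('wrist','w28'); print(armdir(d))
P=pts(d); rel=P[...,:2]-H; s=rel@U; l=rel@np.array([-U[1],U[0]])
m=(P[...,2]>.2)&(P[...,2]<.2115)&(abs(l)<.012)&(s>.045)&(s<.085); print('arm',m.sum(),np.percentile(l[m],[3,50,97]),np.median(P[m][:,2]))
q=arm.observe()['position']; s0=(q[:2]-H)@U; 
m=(P[...,2]>.155)&(P[...,2]<.205)&(abs(s-s0)<.006)&(l<-.01)&(l>-.04); print('leg',m.sum(),np.percentile(l[m],[3,25,50]),np.percentile(s[m],[3,97]))
m=(P[...,2]>.207)&(P[...,2]<.217)&(l<-.007)&(l>-.012)&(s<.035)&(s>.018); print('collar',m.sum(),np.percentile(s[m],[3,97]))
d=grab('side','s28');cv2.imwrite('pics/s28c.png',cv2.resize(d['img'][100:250,140:340],(800,600),interpolation=cv2.INTER_CUBIC))
E
```

```text
s 0.0387 lat -0.0008 z 0.2083 jaw 108.72 F [0.43 0.42 3.16] Fs -0.26 Flat 0.55 T [ 0.072 -0.345 -0.028] w 0.091 t 23.6333
(419, array([0.5686, 0.1523]), 'dirphi', np.float64(1.9925), 'phi via M', np.float64(1.6362), 'M offset', np.float64(0.0229))
arm 790 [-0.004571   -0.0018332   0.00435602] 0.20802548845788282
leg 156 [-0.02553025 -0.02534214 -0.02524893] [0.03511819 0.04258059]
collar 31 [0.02341419 0.02672966]
```

View pics/w28.png

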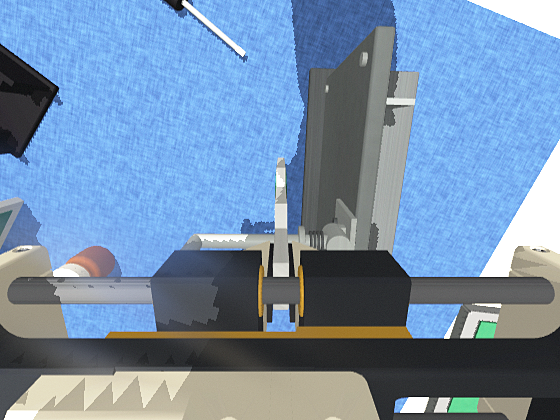

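View pics/s28c.png

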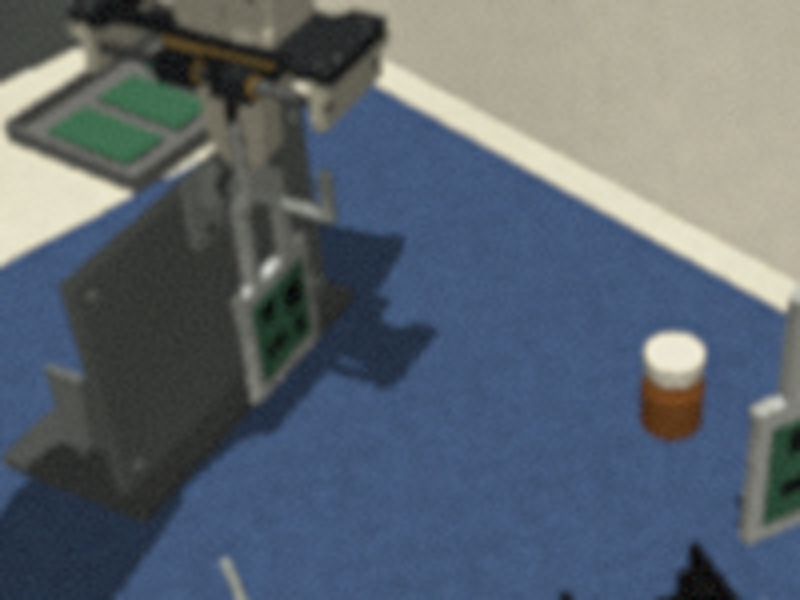

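{"name": "move_arm", "arguments": {
  "steps": "-0.0006 0 0.001 0 255; -0.0006 0 0.003 0 255; -0.0006 0 0.005 0 255; -0.0006 0 0.006 0 255; -0.0006 0 0.006 0 255; -0.0006 0 0.006 0 255"
}}

```text
clock: 24.23
position: [0.5578, 0.1833, 0.2086]
ee_rot: [-1.445, 1.037, 1.446]
force: [3.0, -0.6, 2.1]
width: 0.082
```

```bash
python3 - <<'E'
from h import *
S()
E
```

```text
s 0.0331 lat -0.0011 z 0.2086 jaw 108.7 F [ 2.96 -0.61  2.15] Fs 1.53 Flat 2.61 T [-0.054 -0.544  0.004] w 0.082 t 24.2333
```

{"name": "move_arm", "arguments": {
  "steps": "0 0 0.001 0 255; 0 0 0.002 0 255; 0 0 0.002 0 255; 0 0 0.002 0 255"
}}

```text
clock: 24.57
position: [0.5572, 0.185, 0.2086]
ee_rot: [-1.445, 1.037, 1.446]
force: [2.0, -1.0, 1.9]
width: 0.086
```

```bash
python3 - <<'E'
from h import *
S()
E
```

```text
s 0.0313 lat -0.0011 z 0.2086 jaw 108.69 F [ 2.03 -1.03  1.89] Fs 1.62 Flat 1.59 T [-0.137 -0.573  0.001] w 0.086 t 24.5667
```

{"name": "move_arm", "arguments": {
  "steps": "0 0 0.0005 0 255; 0 0 0.001 0 255; 0 0 0.001 0 255; 0 0 0.001 0 255"
}}

```text
clock: 24.9
position: [0.557, 0.1858, 0.2086]
ee_rot: [-1.445, 1.037, 1.445]
force: [3.0, -1.9, 1.7]
width: 0.086
```

```bash
python3 - <<'E'
from h import *
S()
E
```

```text
s 0.0305 lat -0.0011 z 0.2086 jaw 108.68 F [ 3.04 -1.9   1.74] Fs 2.77 Flat 2.27 T [-0.429 -0.609 -0.023] w 0.086 t 24.9
```

{"name": "move_arm", "arguments": {
  "steps": "0 -0.0005 0 0 255; 0 -0.001 0 0 255; 0 -0.001 0 0 255; 0 -0.001 0 0 255"
}}

```text
clock: 25.23
position: [0.5574, 0.186, 0.2085]
ee_rot: [-1.445, 1.038, 1.446]
force: [-0.9, -3.9, 3.2]
width: 0.088
```

```bash
python3 - <<'E'
from h import *
S()
E
```

```text
s 0.0304 lat -0.0006 z 0.2085 jaw 108.69 F [-0.95 -3.89  3.23] Fs 3.38 Flat -2.14 T [-0.75   0.283  0.002] w 0.088 t 25.2333
```

{"name": "move_arm", "arguments": {
  "steps": "-0.0002 0 0.0005 0 255; -0.0002 0 0.001 0 255; -0.0002 0 0.001 0 255; -0.0002 0 0.001 0 255"
}}

```text
clock: 25.57
position: [0.5574, 0.1867, 0.2086]
ee_rot: [-1.445, 1.038, 1.445]
force: [-1.2, -4.5, 0.9]
width: 0.086
```

```bash
python3 - <<'E'
from h import *
S()
E
```

```text
s 0.0298 lat -0.0004 z 0.2086 jaw 108.67 F [-1.23 -4.5   0.94] Fs 3.87 Flat -2.61 T [-1.087  0.146  0.015] w 0.086 t 25.5667
```

{"name": "move_arm", "arguments": {
  "steps": "0 0.0003 -0.0004 0 255; 0 0.0006 -0.0008 0 255; 0 0.0006 -0.0008 0 255; 0 0.0006 -0.0008 0 255"
}}

```text
clock: 25.9
position: [0.5573, 0.1865, 0.2087]
ee_rot: [-1.445, 1.036, 1.446]
force: [1.8, -2.1, -1.2]
width: 0.09
```

```bash
python3 - <<'E'
from h import *
S(); grab('wrist','w30')
E
```

```text
s 0.0299 lat -0.0006 z 0.2087 jaw 108.7 F [ 1.83 -2.14 -1.25] Fs 2.62 Flat 1.05 T [-0.483 -0.125 -0.001] w 0.09 t 25.9
```

View pics/w30.png

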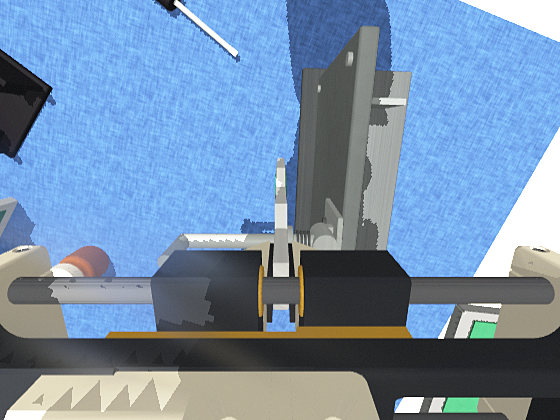

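{"name": "move_arm", "arguments": {
  "steps": "0.0005 0 -0.0003 0 255; 0.0007 0 -0.0006 0 255; 0.0007 0 -0.0006 0 255; 0.0007 0 -0.0006 0 255",
  "squeeze": 4
}}

```text
clock: 26.28
position: [0.5575, 0.1864, 0.2085]
ee_rot: [-1.445, 1.035, 1.446]
force: [-1.8, 0.4, 3.6]
width: 0.085
```

```bash
python3 - <<'E'
from h import *
S()
E
```

```text
s 0.0301 lat -0.0004 z 0.2085 jaw 108.72 F [-1.83  0.41  3.59] Fs -0.98 Flat -1.6 T [0.198 0.289 0.007] w 0.085 t 26.2833
```

{"name": "move_arm", "arguments": {
  "steps": "0 0 0 0 230; 0 0 0 0 226; 0 0 0 0 222; 0 0 0 0 218; 0 0 0 0 212; 0 0 0 0 205; 0 0 0 0 195; 0 0 0 0 185; 0 0 0 0 180; 0 0 0 0 180"
}}

```text
clock: 27.12
position: [0.5575, 0.1856, 0.2082]
ee_rot: [-1.445, 1.037, 1.445]
force: [-0.3, 0.3, 0.4]
width: 0.295
```

```bash
python3 - <<'E'
from h import *
S(); grab('wrist','w31')
d=grab('side','s31');cv2.imwrite('pics/s31c.png',cv2.resize(d['img'][100:250,140:340],(800,600),interpolation=cv2.INTER_CUBIC))
E
```

```text
s 0.0308 lat -0.0006 z 0.2082 jaw 108.69 F [-0.3   0.28  0.37] Fs -0.36 Flat -0.19 T [ 0.104  0.052 -0.023] w 0.295 t 27.1167
```

View pics/w31.png

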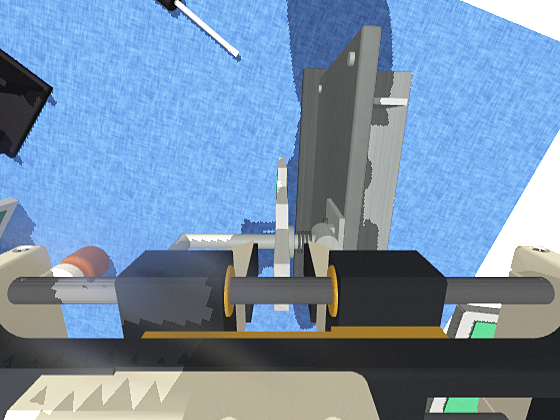

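View pics/s31c.png

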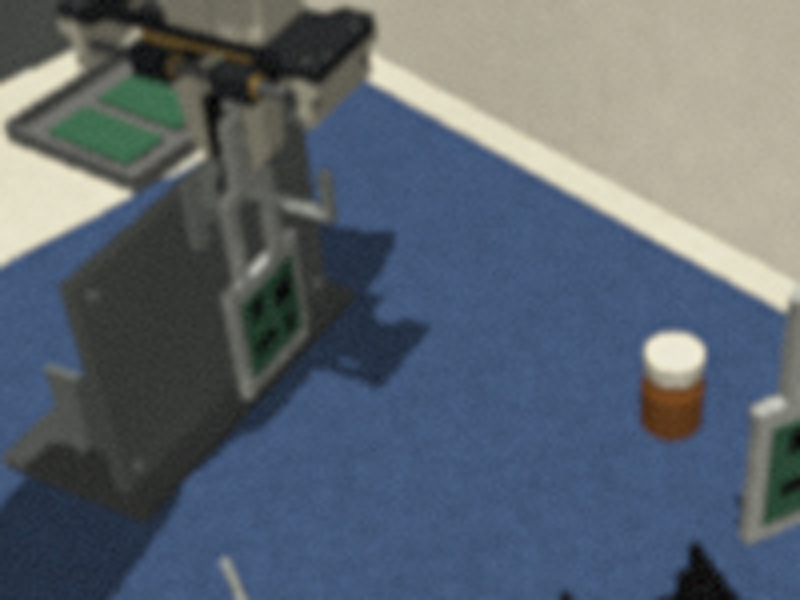

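{"name": "move_arm", "arguments": {
  "steps": "-0.008 0 0 0 180; -0.02 0 0 0 180; -0.035 0 0 0 180; -0.05 0 0 0 180; -0.07 0 0 0 180; -0.09 0 0 0 180; -0.11 0 0 0 180; -0.12 0 0 0 180; -0.12 0 0 0 180; -0.12 0 0 0 180"
}}

```text
clock: 28.05
position: [0.5576, 0.1857, 0.3281]
ee_rot: [-1.445, 1.036, 1.445]
force: [0.1, 0.6, -0.3]
width: 0.294
```

```bash
cat > insp.py <<'E'
from h import *
import sys
t=sys.argv[1]
S(); 
for n in ('wrist','side'):
    d=grab(n,n[0]+t); P=pts(d); rel=P[...,:2]-H; s=rel@U; l=rel@np.array([-U[1],U[0]])
    print(n)
    for lo,hi in((.05,.07),(.07,.09),(.09,.11),(.11,.13),(.15,.17),(.17,.19),(.215,.235),(.24,.258),(.258,.27)):
        k=(P[...,2]>lo)&(P[...,2]<hi)&(abs(s-.033)<.015)&(abs(l)<.047)
        if k.sum()>4: print(' ',lo,k.sum(),'s',np.percentile(s[k],[3,50,97]).round(4),'l',np.percentile(l[k],[3,97]).round(4),'zmax',P[k][:,2].max().round(4))
    k=(P[...,2]>.2065)&(P[...,2]<.217)&(abs(l)<.013)&(abs(l)>.006)&(s>.015)&(s<.034); print(' collar',k.sum(),np.percentile(s[k],[3,97]).round(4) if k.any() else '')
    k=(P[...,2]>.2)&(P[...,2]<.2115)&(abs(l)<.012)&(s>.045)&(s<.085); print(' arm l',k.sum(),np.percentile(l[k],[3,50,97]).round(4)); 
    k=k&(P[...,2]>.206); c=np.polyfit(s[k],l[k],1); print(' slope',c.round(4))
d=load('s'+t); cv2.imwrite('pics/s'+t+'c.png',cv2.resize(d['img'][100:250,140:340],(800,600),interpolation=cv2.INTER_CUBIC))
E
python3 insp.py 32
```

```text
s 0.0308 lat -0.0006 z 0.3281 jaw 108.69 F [ 0.14  0.56 -0.33] Fs -0.48 Flat 0.31 T [ 0.029  0.086 -0.031] w 0.294 t 28.05
wrist
  0.05 6 s [0.0259 0.0295 0.033 ] l [-0.0395 -0.0384] zmax 0.0678
  0.07 7 s [0.0262 0.0303 0.0344] l [-0.0395 -0.0327] zmax 0.0853
  0.09 9 s [0.025  0.0303 0.0345] l [-0.0395 -0.0027] zmax 0.1084
  0.11 19 s [0.0248 0.029  0.0343] l [-0.0395  0.0079] zmax 0.13
  0.15 20 s [0.0267 0.0304 0.0339] l [-0.0248 -0.0245] zmax 0.1691
  0.17 15 s [0.027  0.0304 0.0338] l [-0.0248 -0.0246] zmax 0.1898
  0.215 44 s [0.0232 0.0294 0.0341] l [-0.0121  0.0034] zmax 0.2349
  0.24 42 s [0.0268 0.0305 0.0342] l [-0.0121 -0.0114] zmax 0.2566
  0.258 267 s [0.027  0.0305 0.034 ] l [-0.0119  0.0131] zmax 0.266
 collar 39 [0.0187 0.0325]
 arm l 340 [-0.0038 -0.      0.0049]
 slope [-0.0027  0.0006]
side
  0.05 94 s [0.0287 0.0336 0.0357] l [-0.0414  0.0365] zmax 0.0699
  0.07 104 s [0.0282 0.0345 0.0366] l [-0.042   0.0349] zmax 0.0892
  0.09 113 s [0.0283 0.0341 0.0363] l [-0.042   0.0382] zmax 0.1098
  0.11 115 s [0.0273 0.0346 0.0367] l [-0.0417  0.037 ] zmax 0.1298
  0.15 48 s [0.0264 0.0326 0.0356] l [-0.0278  0.0228] zmax 0.1697
  0.17 42 s [0.0268 0.033  0.0357] l [-0.028   0.0214] zmax 0.1899
  0.215 51 s [0.0284 0.0338 0.0357] l [-0.0153  0.0098] zmax 0.2348
  0.24 48 s [0.0284 0.0341 0.0356] l [-0.0153  0.0083] zmax 0.2575
  0.258 29 s [0.0275 0.0323 0.0356] l [-0.0132  0.0124] zmax 0.2647
 collar 8 [0.0168 0.0334]
 arm l 49 [-0.0075 -0.0037  0.0016]
 slope [-0.0154 -0.0016]
```

View pics/w32.png

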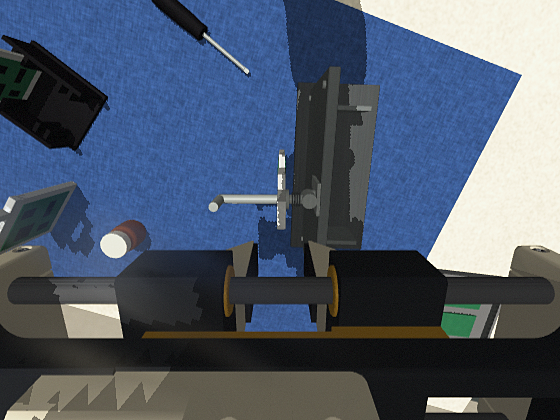

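View pics/s32c.png

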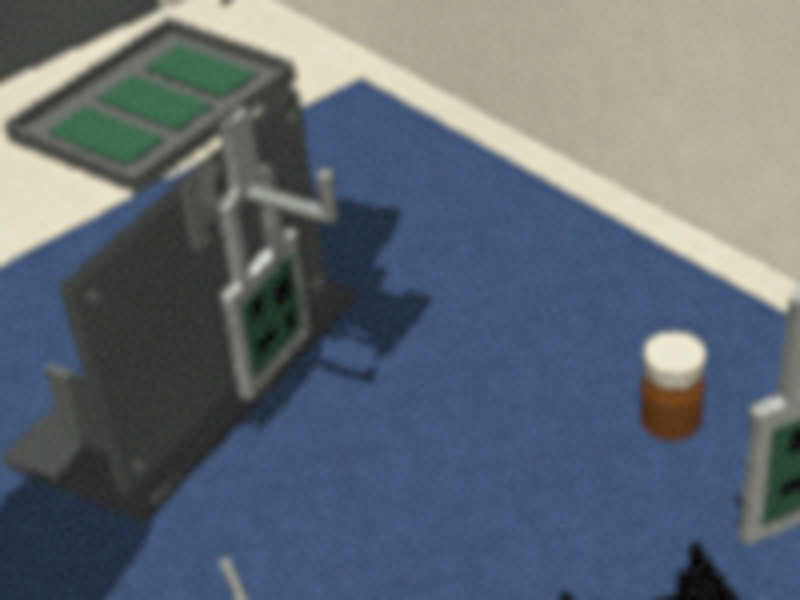

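{"name": "move_arm", "arguments": {
  "steps": "-0.01 0 -0.02 0 180; -0.02 0 -0.045 0 180; -0.03 0 -0.07 0 180; -0.03 0 -0.09 0 180; -0.03 0 -0.1 0 180; -0.03 0 -0.1 0 180; -0.03 0 -0.1 0 180"
}}

```text
clock: 28.73
position: [0.5889, 0.0914, 0.3569]
ee_rot: [-1.444, 1.038, 1.447]
force: [-0.5, 0.3, -0.4]
width: 0.293
```

```bash
python3 insp.py 33; python3 - <<'E'
from h import *
a=load('w32')['img'][150:260,190:340]; b=load('w33')['img'][130:260,260:420]
cv2.imwrite('pics/z33.png',np.vstack([cv2.resize(a,(600,300),interpolation=cv2.INTER_CUBIC),cv2.resize(b,(600,300),interpolation=cv2.INTER_CUBIC)]))
E
```

```text
s 0.1301 lat -0.001 z 0.3569 jaw 108.67 F [-0.52  0.29 -0.41] Fs -0.44 Flat -0.4 T [0.123 0.009 0.014] w 0.293 t 28.7333
wrist
  0.05 74 s [0.0319 0.0345 0.0352] l [-0.0393  0.025 ] zmax 0.0698
  0.07 124 s [0.033  0.0349 0.0357] l [-0.0392  0.0399] zmax 0.0899
  0.09 130 s [0.033  0.035  0.0358] l [-0.0392  0.0386] zmax 0.11
  0.11 168 s [0.0333 0.035  0.0357] l [-0.039   0.0395] zmax 0.1299
  0.15 80 s [0.0269 0.0341 0.0346] l [-0.0247  0.0261] zmax 0.1697
  0.17 94 s [0.0274 0.0341 0.0346] l [-0.0248  0.0262] zmax 0.19
  0.215 149 s [0.0289 0.0344 0.0349] l [-0.0119  0.0131] zmax 0.235
  0.24 165 s [0.0286 0.0345 0.035 ] l [-0.012   0.0126] zmax 0.2579
  0.258 264 s [0.0273 0.0321 0.0349] l [-0.0118  0.0128] zmax 0.2661
 collar 10 [0.0277 0.0338]
 arm l 278 [-0.0038 -0.0002  0.0043]
 slope [-0.0013  0.0003]
side
  0.05 99 s [0.027  0.0339 0.0361] l [-0.042   0.0362] zmax 0.0699
  0.07 102 s [0.028  0.0344 0.0372] l [-0.042   0.0368] zmax 0.09
  0.09 109 s [0.0286 0.0344 0.0364] l [-0.0422  0.0364] zmax 0.1099
  0.11 123 s [0.0283 0.0342 0.0371] l [-0.0417  0.0378] zmax 0.1299
  0.15 48 s [0.0261 0.0332 0.0353] l [-0.0282  0.0235] zmax 0.1699
  0.17 41 s [0.0264 0.0325 0.0354] l [-0.0277  0.0224] zmax 0.1899
  0.215 51 s [0.0273 0.034  0.0359] l [-0.0148  0.0111] zmax 0.2344
  0.24 50 s [0.0279 0.034  0.0363] l [-0.0149  0.0102] zmax 0.2573
  0.258 28 s [0.028  0.0323 0.0362] l [-0.0132  0.0114] zmax 0.2645
 collar 10 [0.0179 0.0337]
 arm l 47 [-0.0067 -0.0035  0.0028]
 slope [-0.0176 -0.0014]
```

View pics/w33.png

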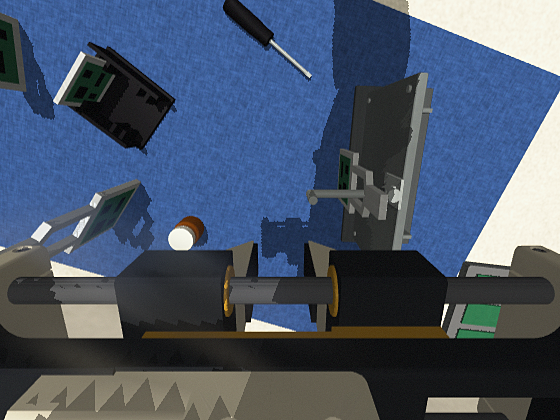

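View pics/z33.png

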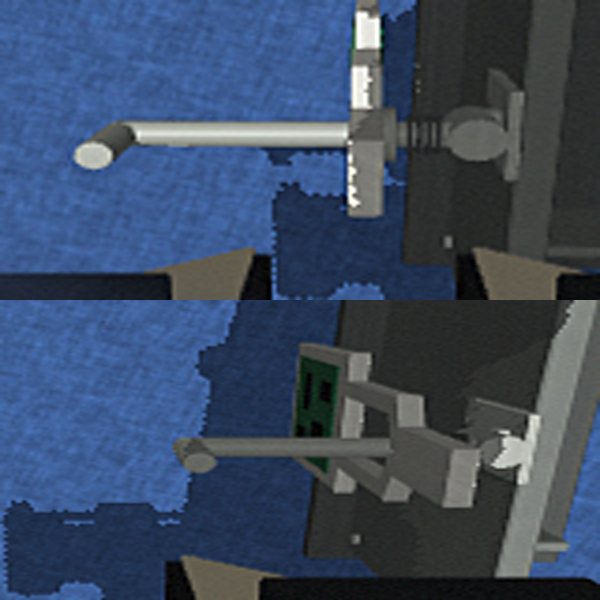

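```bash
python3 -c "
from h import *
print(arm.sign_off())"
```

```text
the job is handed in; nothing more can be done
None
```

The hook is unfolded to its stop, and the smallest board carrier, taken from the rack, hangs on it upright and against the collar. I handed the job in at about 28.8 s. `sign_off` gives no verdict, so the results below rest on my own camera and force checks.

**Unfolding the hook:**
- My first two pushes slipped off the pin, once after partly moving the hook and once almost at once. The visible fingertips end about 15 to 20 mm above the reported TCP, so I lowered the tool to match.
- With the open fingers on either side of the pin, I swung the hook out until the force rose to about 6 N, roughly 0.03 rad of bracket twist, below the 0.07 limit.
- The hook rests at about 1.60 rad, and the last picture shows it still there.

**Hanging the carrier:**
- I gripped it by the tab, lifted it straight up and passed the eye over the pin.
- I lowered it until the arm took its weight: the vertical force went from −2.7 N to about 0, and was at +3.6 N just before I let go.
- I slid it in until the collar pushed back with about 3 to 4 N, eased off, and released.

**Last checks:**
- The carrier is upright, centred on the arm within about 1 mm, and did not move between two views 0.7 s apart.
- Its inner face is about 26.5 mm from the hinge axis, flush with the collar in the close-up. The resolution there is about 0.5 to 1 mm, so a smaller gap could not be seen.
- The side camera put the lateral positions 1 to 3 mm off from the wrist camera. The offset was the same for the arm and the carrier, so I took it as calibration error.
- The arm was clear of everything, and I did not touch the other board, the jar or the screwdriver.

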